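Fit the light wand into the microscope's inclined spring clamp

ROBOT

A 6-joint arm with a two-finger parallel gripper is mounted at the origin on the work surface. World frame = base frame: x ahead of the robot, y to its left, z up, the work surface at z = 0. Lengths are in m, angles in degrees, forces in N, time in s.
With the tool pointing down it reaches from about 0.25 to 0.725 m from the base axis. Payload 9.7 kg.
Tool frame: the origin (TCP) lies midway between the tips of the shut fingers; the grasp point (between the pads) lies 19 mm behind it (bot.pinch_z is the distance from the TCP to the grasp point, in m); z points along the fingers, x is the direction in which the jaws open and shut, and the axes are right-handed (so a half turn about z gives the same grasp; the last joint's range is limited). The gripper opens to 85 mm and grips with 20 to 120 N. Pads are 22 mm wide; open, the fingers measure 114 mm over their backs; the gripper's body (76 mm by 85 mm) begins 54 mm behind the grasp point. The pads swing forward as they close: fully open they stand 13 mm farther back than shut.
Start: joints at [69.729, 4.979, 10.078, 95.1, 0, 90], TCP at [0.191, 0.516, 0.231] pointing down, gripper open.
Joint ranges: [-179.16, 179.16], [-48.56, 103.87], [-65.8, 70.77], [-126.05, 130.52], [-82.76, 87.17], [-180, 180]. Speed limits (degrees/s): [127.2, 127.2, 147.25, 180, 180, 180].

INTERFACE

Orientations are given as [roll, pitch, yaw] about the fixed x, y, z axes, in that order (R = Rz(yaw) Ry(pitch) Rx(roll)).
In Python, from workcell import bot gives the robot as it stands. The module is installed in compiled form; this text tells all that it offers.
- The arm moves only by the shell command python3 -m pendant 'ROWS' [FORCE]. ROWS is JSON, a list of rows, each a list of 7 numbers: the shift along the tool's x, y, z scaled (see below), then the turn, a rotation vector about the tool's x, y, z scaled (see below), then the closure, from 0 (fully open) to 1 (shut). In form: [[tx, ty, tz, wx, wy, wz, jaw], ...]. A call has 1 to 12 rows; each row shifts and turns the pose as measured when the row begins, along the tool's axes as they then stand; what a row does not reach is not made up. The controller multiplies each number of a shift by 0.25 m and each number of a turn by pi rad. A row lasts 1/10 s, in which the tool goes at most 50 mm and 8.59 degrees, less where a joint would pass 70% of its speed; a pose out of reach is approached as far as the arm can. A call with a number of a shift or a turn outside -1 to 1 is refused whole. A call with a gripper value outside its range is refused whole. The fingers move at their own pace and stop on an object; FORCE is the grip in N (left out, the last holds). Time passes only in rows, so rows that do not move let the fingers close. It gives the time, the measured TCP pose, the force and the opening at its end, in the units of the state.
- bot.get_obs(): the state, without advancing time (a new reading comes with each control period).
- bot.camera(name): name is "side" or "top" or "wrist"; returns the picture (420x560x3 uint8, red, green, blue); there is no depth.
- bot.calibration(name): a dict with "intrinsics" (3x3 intrinsics, pixels), "xyz" and "attitude" of the camera in the world. Camera axes: x right, y up, looking along -z (the intrinsics and any distortion apply to the point x, -y, -z); pixel columns grow to the right and rows downward; lengths in m; the calibration is good to about 2 mm. A picture is of the moment at which its call begins: read the wrist's pose just before it. calibration takes no time and is no camera call; for the wrist camera it gives the pose at the moment of the call.
- bot.job_done(): hands the job in, once; it reports no verdict.
The state is a dict: "time": time; "q": joint angles; "qd": joint speeds; "joint_efforts": joint torques, N m; "ee_pos": TCP position; "tcp_rot": TCP orientation; "wrist_force": force on the tool from outside, world axes, zero at the start; "torque": the same for the moment, N m; "opening": finger opening in m.
Only numpy, scipy, OpenCV 4.12 (cv2) and the standard library are available. Lean on these libraries where they do the work, as an engineer would, in place of code of your own. Each camera call takes 0.05 s, during which the arm holds its last target.

TASK

Take the orange-handled light wand out of its parking stand and slide its rod down into the leaning clamp in front of the microscope, past the spring plunger, until its black collar sits fully home on the clamp and the plunger has dropped into the rod's groove; then let go and move clear of it. Do not bump the microscope, and leave the bottle, the slide box and the dish where they are.

Things in the scene. Friction and masses are not known exactly. Their poses are not given: they have to be found in the camera images.
- wand: Light wand, 0.15 kg. Origin: centre of the underside of its black collar (34 mm across, 6 mm thick); z runs up to the handle. Orange handle: 26 mm square, faces square to x and y, z 6 to 62 mm (cap to 65). Below: steel rod, 16 mm across, 95 mm long. Any turn about z will do. At the start upright in the stand, collar on its top, yaw up to 0.6 rad either way.
- wand_tip (a point): Tip of the wand's rod, 95 mm below the wand's origin. The last 14 mm taper from 16 to 7 mm across. The rod's groove runs all round it, 15 to 35 mm below the collar, with sloping sides and an 11 mm wide neck 22 to 28 mm below the collar.
- stand: Grey parking stand, fixed: a 50 x 50 mm tower 105 mm high (foot 70 x 70 mm, 12 mm high) with a 20 mm square upright hole from the top. Origin: centre of its underside, z up. It is on either of two places on the robot's right (-y), the amber bottle on the other.
- clamp: Aluminium 50 mm cube on a fixed foot and post, robot side of the microscope. Origin: centre of the bore's mouth in its upper face, 145 mm above the table. z: bore axis, up out of the mouth, leaning 35 degrees from vertical to the robot side; y level. Bore 18 mm square, through, 4 mm chamfer. Wand home: its origin here (up to 1 mm aside), z axes agree.
- plunger (a joint): Spring plunger in the clamp's +y side (black knob, brass nose), 25 mm below the mouth. Metres pushed outwards: 0 = nose out, tip 3 mm from the bore's axis; about 0.004 while the rod rides past; about 0.0015 in the groove of a wand at home; limit 0.009. 900 N/m, 2 N preload; presses the rod to the -y wall. Pushing the rod in takes 5 to 12 N.
- microscope: White microscope, fixed. Origin on the table under its optical axis. Stage top 45 mm high, x -45 to 95, y -105 to 195 mm; column y 110 to 190 mm, 360 mm high, black knobs to x -35 mm; head and silver objectives over the origin from 150 mm up, within 80 mm in y, x from -40 mm. In its frame the clamp's mouth is near x -100, y 0 (20 mm either way).
- bottle: Amber bottle with white cap, 56 mm across, 115 mm high, loose, to be left alone. Origin: centre of its underside.
- slidebox: Blue slide box 85 x 100 x 32 mm, loose, to be left alone, on the robot's left (+y). Origin: centre of its underside.
- dish: Clear covered dish, 90 mm across, 21 mm high, loose, to be left alone, between the robot and the clamp. Origin: centre of its underside.
There are look-alikes about, which are no part of the job. Leave any red look-alike of the part that bears clamp alone.

How it is judged:
By the outcome, as a careful person would: the job done as asked, in the order asked, and still so for the second after the job is handed in, with the robot touching nothing.
It also fails if it takes over 40 s, if anything falls off the work surface, if the arm or the gripper's body presses on something with over 40 N, if the wrist force passes 120 N, or if a joint passes its speed limit or range.

## Working session

There is one attempt and no reset: what is moved stays moved. The work goes in short steps, Python scripts to look and compute and a shell command to move; the robot and the scene stay as the last step left them, time stands still between calls to the robot, and variables do not carry over. Pictures are saved under pics/ and viewed, and the job is handed in when it is done.

```bash
mkdir -p pics; ls; python3 - <<'E'
from workcell import bot
import cv2
o=bot.get_obs()
for k,v in o.items(): print(k,v)
for n in ["side","top","wrist"]:
    c=bot.calibration(n); print(n,c)
    im=bot.camera(n); cv2.imwrite(f"pics/{n}0.png",im[:,:,::-1])
print(bot.pinch_z)
E
```

```text
pics
time 0.0
q [ 6.97291766e+01  5.01226671e+00  1.00340495e+01  9.50977685e+01
 -1.63145087e-03  9.00013985e+01]
qd [-0.00208089 -0.03331108  0.01548261 -0.02128036 -0.01082076  0.03181945]
joint_efforts [-1.53826804e-03 -5.20380163e+01  4.64816236e+01  1.62492710e-02
 -7.22503546e-05 -2.51183769e-05]
ee_pos [0.19048433 0.51572962 0.23056824]
tcp_rot [1.79998367e+02 7.59856689e-02 6.97277780e+01]
wrist_force [ 0.6592229   0.11957465 -0.00315249]
torque [-0.04827175  0.04496964 -0.00842092]
opening 0.08515381761665329
side {'intrinsics': array([[416.32588215,   0.        , 279.64892377],
       [  0.        , 416.32588215, 209.74465239],
       [  0.        ,   0.        ,   1.        ]]), 'xyz': array([0.40401292, 0.54165916, 0.72033835]), 'attitude': array([  41.4574626 ,    0.93919238, -169.78015786])}
top {'intrinsics': array([[441.08795139,   0.        , 278.32112686],
       [  0.        , 441.08795139, 214.60151688],
       [  0.        ,   0.        ,   1.        ]]), 'xyz': array([0.40279145, 0.01757454, 1.02038821]), 'attitude': array([  5.35909442,   1.00049861, -91.37889274])}
wrist {'intrinsics': array([[289.49344036,   0.        , 278.29465272],
       [  0.        , 289.49344036, 206.03982896],
       [  0.        ,   0.        ,   1.        ]]), 'xyz': array([0.11664414, 0.54265221, 0.3733737 ]), 'attitude': array([-17.66988348,   0.07105005,  69.71811701])}
0.0187
```

View pics/side0.png

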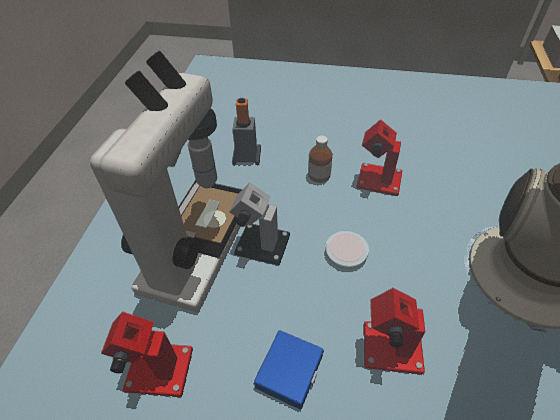

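View pics/top0.png

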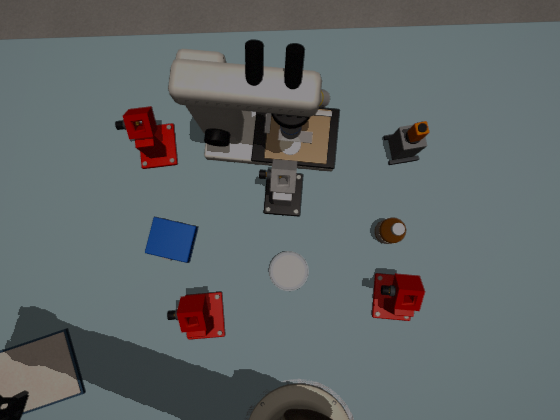

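View pics/wrist0.png

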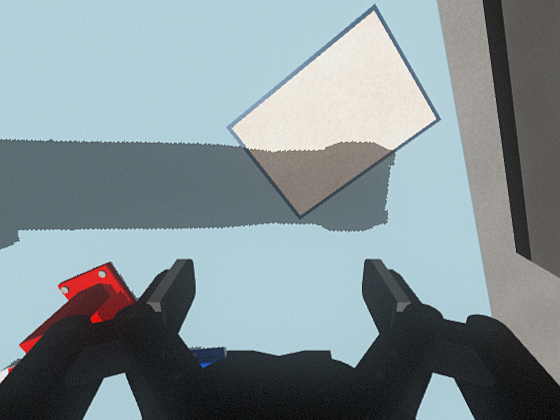

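The side view shows the wand's orange handle at (242,110) in its grey stand, and the grey clamp at (252,203). The top view shows the wand at (418,132) and the clamp at (283,178). Three red clamps, at top pixels (140,122), (195,313) and (405,292), are look-alikes. Only the grey one stands in front of the microscope. I'll enlarge crops to confirm.

```bash
cat > h.py <<'E'
import numpy as np, cv2
from scipy.spatial.transform import Rotation as R
from workcell import bot
def cam(n):
    c=bot.calibration(n); return c
def Rm(c): return R.from_euler('xyz',c['attitude'],degrees=True).as_matrix()
def ray(c,u,v):
    K=c['intrinsics']; d=np.array([(u-K[0,2])/K[0,0],-(v-K[1,2])/K[1,1],-1.0])
    return np.array(c['xyz']), Rm(c)@d
def plane(c,u,v,z):
    o,d=ray(c,u,v); return o+d*(z-o[2])/d[2]
def proj(c,p):
    K=c['intrinsics']; q=Rm(c).T@(np.asarray(p)-c['xyz'])
    return np.array([K[0,0]*q[0]/-q[2]+K[0,2], K[1,1]*-q[1]/-q[2]+K[1,2]])
def tri(rays):
    A=np.zeros((3,3));b=np.zeros(3)
    for o,d in rays:
        d=d/np.linalg.norm(d);P=np.eye(3)-np.outer(d,d);A+=P;b+=P@o
    x=np.linalg.solve(A,b)
    return x,[np.linalg.norm(np.cross(x-o,d/np.linalg.norm(d))) for o,d in rays]
def T():
    o=bot.get_obs(); return np.array(o['ee_pos']),R.from_euler('xyz',o['tcp_rot'],degrees=True)
def togo(p,rot):
    "needed shift and turn in tool axes, in row units"
    p0,r0=T(); s=r0.inv().apply(np.asarray(p)-p0); w=(r0.inv()*rot).as_rotvec()
    print('shift m',s.round(4),'units',(s/0.25).round(3),'turn deg',np.degrees(w).round(2),'units',(w/np.pi).round(4))
def crop(im,x,y,w,h,s,name):
    cv2.imwrite(name,cv2.resize(im[y:y+h,x:x+w,::-1],None,fx=s,fy=s,interpolation=cv2.INTER_CUBIC))
E
python3 - <<'E'
from h import *
for n,a in [("side",(220,85,80,90)),("top",(370,105,80,70))]:
    im=cv2.imread(f"pics/{n}0.png")[:,:,::-1]; crop(im,*a,6,f"pics/w_{n}.png")
for n,a in [("side",(220,170,90,100)),("top",(250,150,70,75))]:
    im=cv2.imread(f"pics/{n}0.png")[:,:,::-1]; crop(im,*a,6,f"pics/c_{n}.png")
t=cam('top');s=cam('side')
it=cv2.imread("pics/top0.png");is_=cv2.imread("pics/side0.png")
for nm,i in(('top',it),('side',is_)):
    hsv=cv2.cvtColor(i,cv2.COLOR_BGR2HSV); m=cv2.inRange(hsv,(5,150,60),(18,255,255))
    n,l,st,ce=cv2.connectedComponentsWithStats(m)
    for k in range(1,n):
        if st[k,4]>25: print(nm,st[k],ce[k].round(1))
E
cd pics; python3 -c "
import cv2,numpy as np
for p in 'wc':
    a=cv2.imread(p+'_side.png');b=cv2.imread(p+'_top.png');h=max(a.shape[0],b.shape[0])
    f=lambda x:cv2.copyMakeBorder(x,0,h-x.shape[0],0,0,0)
    o=np.hstack([f(a),f(b)]);s=min(1,800/o.shape[1],600/o.shape[0]);cv2.imwrite(p+'2.png',cv2.resize(o,None,fx=s,fy=s));print(s)
"
```

```text
top [414 121  15  18 117] [420.7 128.9]
top [382 218  23  25 295] [390.6 230.7]
side [236  99  11   6  35] [241.4 102.4]
0.8333333333333334
0.8333333333333334
```

View pics/w2.png

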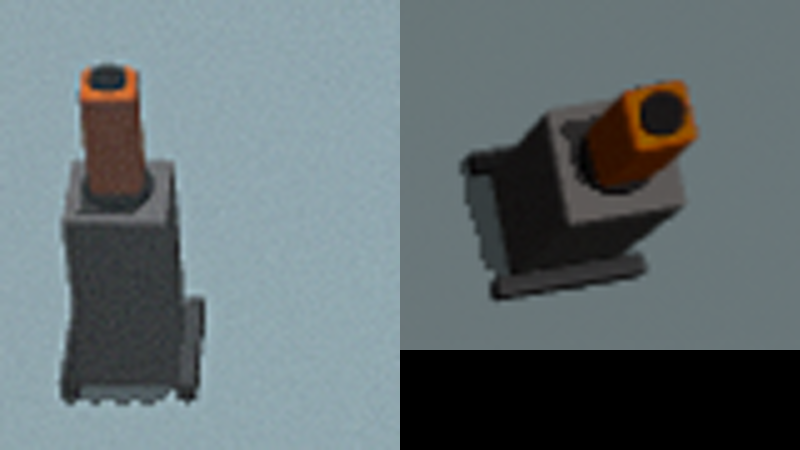

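View pics/c2.png

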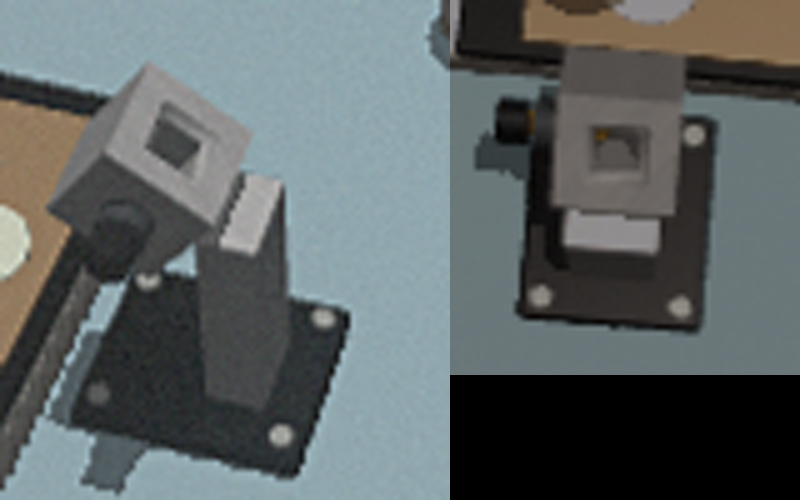

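```bash
python3 - <<'E'
from h import *
t=cam('top');s=cam('side')
tp=lambda x,y,ox,oy,a:(x-a)/5+ox-.4
def pt(a,b,ot,os,at):
    ut=((a[0]-at)/5+ot[0]-.4,a[1]/5+ot[1]-.4); us=(b[0]/5+os[0]-.4,b[1]/5+os[1]-.4)
    x,e=tri([ray(t,*ut),ray(s,*us)]); return x,np.round(e,4),plane(t,*ut,0.170),plane(s,*us,.17)
print('cap',pt((662,113),(108,77),(370,105),(220,85),400))
C=lambda a,b:pt(a,b,(250,150),(220,170),450)
print('mouth',C((620,148),(178,133))[:2])
fc=[C(a,b)[0] for a,b in [((556,88),(105,155)),((687,98),(150,63)),((676,215),(250,130)),((553,205),(212,222))]]
for f in fc: print(f.round(4))
fc=np.array(fc); c=fc.mean(0);print('c',c)
y=(fc[0]+fc[3]-fc[1]-fc[2])/2; x=(fc[0]+fc[1]-fc[2]-fc[3])/2
print(y,np.linalg.norm(y),x,np.linalg.norm(x)); z=np.cross(x,y);z/=np.linalg.norm(z);print('z',z,np.degrees(np.arccos(z[2])),'yaw y',np.degrees(np.arctan2(-y[0],y[1])),'yaw z',np.degrees(np.arctan2(-z[1],-z[0])))
# foot corners z~?
for n,p in [('wandfoot',0)]: pass
ft=[(515,315),(703,330),(715,117)]
P=[plane(t,(a-450)/5+250-.4,b/5+150-.4,0.008) for a,b in ft]
print('foot',P,np.degrees(np.arctan2(*(P[0]-P[1])[[0,1]]*np.array([-1,1]))),np.degrees(np.arctan2(*(P[2]-P[1])[[1,0]])))
# wand handle top corners
hc=[(628,93),(687,82),(696,143),(640,150)]
P=np.array([plane(t,(a-400)/5+370-.4,b/5+105-.4,0.168) for a,b in hc]);print(P.mean(0));
for i in range(4):
    d=P[(i+1)%4]-P[i];print(np.linalg.norm(d),np.degrees(np.arctan2(d[1],d[0]))%90)
# other objects
print('dish',plane(t,289,271,.021),'bottle cap',plane(t,398,229,.115),'mic tip')
E
```

```text
cap (array([ 0.64796814, -0.2561832 ,  0.16790422]), array([0.0005, 0.0005]), array([ 0.64784515, -0.2554845 ,  0.17      ]), array([ 0.64654683, -0.25305914,  0.17      ]))
mouth (array([0.55551346, 0.01851031, 0.14686414]), array([0.0005, 0.0005]))
[0.5777 0.0432 0.1573]
[ 0.5728 -0.0087  0.1549]
[ 0.5315 -0.0035  0.1294]
[0.5364 0.0465 0.1306]
c [0.55461717 0.01937549 0.14305072]
[0.00496069 0.05094798 0.00175677] 0.05121905493578519 [ 0.04130411 -0.0042515   0.02608078] 0.049033778399524726
z [-0.5321021   0.02262518  0.84637784] 32.18013787973847 yaw y -5.561233209434719 yaw z -2.434771241449477
foot [array([0.50374483, 0.0691311 , 0.008     ]), array([ 0.49456918, -0.01736183,  0.008     ]), array([ 0.59379947, -0.02578585,  0.008     ])] -6.055609698224781 -4.8524129234955
[ 0.6468206  -0.25633017  0.168     ]
0.023631742511987516 9.134727055978814
0.024716324663571515 4.998274342850607
0.022119174330691264 5.636196297829173
0.023303289479153236 8.571557406271177
dish [0.36902192 0.01182766 0.021     ] bottle cap [ 0.4522191 -0.2127643  0.115    ] mic tip
```

The crops confirm the plain grey clamp as the one in front of the microscope, with its mouth at top pixel (284,179). The wand's handle has its cap at top pixel (422,127). The measured heights agree: cap 0.168 m against 0.170 given, mouth 0.147 m against 0.145 given. Next I plan the approach.

```bash
python3 - <<'E'
from h import *
p,r=T()
s=r.inv().apply(np.array([.38,.12,.33])-p);print(s/.25, np.linalg.norm(s)/.05, s/.25/10)
E
```

```text
[-1.22284933  1.25955447 -0.39579372] 8.997903391500257 [-0.12228493  0.12595545 -0.03957937]
```

```bash
python3 -m pendant '[[-0.122,0.126,-0.04,0,0,0,0],[-0.122,0.126,-0.04,0,0,0,0],[-0.122,0.126,-0.04,0,0,0,0],[-0.122,0.126,-0.04,0,0,0,0],[-0.122,0.126,-0.04,0,0,0,0],[-0.122,0.126,-0.04,0,0,0,0],[-0.122,0.126,-0.04,0,0,0,0],[-0.122,0.126,-0.04,0,0,0,0],[-0.122,0.126,-0.04,0,0,0,0],[-0.122,0.126,-0.04,0,0,0,0]]'
python3 - <<'E'
from h import *
p,r=T(); print(p)
togo([.38,.12,.33],r)
togo([.645,-.256,.31],R.from_euler('xyz',[180,0,97],degrees=True))
E
```

```text
time: 1.15
ee_pos: [0.3837, 0.1098, 0.3307]
tcp_rot: [-180.0, 0.5, 70.3]
wrist_force: [0.7, 1.6, -0.2]
opening: 0.0855
[0.38371433 0.10982788 0.33065153]
shift m [ 0.0083 -0.0069  0.0006] units [ 0.033 -0.028  0.002] turn deg [0. 0. 0.] units [0. 0. 0.]
shift m [-0.2561  0.3693  0.0225] units [-1.025  1.477  0.09 ] turn deg [ -0.13   0.44 -26.71] units [-0.0007  0.0024 -0.1484]
```

```bash
python3 -m pendant '[[-0.114,0.16,0.01,0,0,0,0],[-0.114,0.16,0.01,0,0,0,0],[-0.114,0.16,0.01,0,0,0,0],[-0.114,0.16,0.01,0,0,0,0],[-0.114,0.16,0.01,0,0,0,0],[-0.114,0.16,0.01,0,0,0,0],[-0.114,0.16,0.01,0,0,0,0],[-0.114,0.16,0.01,0,0,0,0],[0,0,0,0,0,-0.045,0],[0,0,0,0,0,-0.045,0],[0,0,0,0,0,-0.045,0],[0,0,0,0,0,0,0]]'
python3 - <<'E'
from h import *
p,r=T(); print(p,bot.get_obs()['q'])
c=cam('wrist'); print(c['xyz'],c['attitude'])
im=bot.camera('wrist'); cv2.imwrite('pics/wr1.png',im[:,:,::-1])
togo([.647,-.256,.25],R.from_euler('xyz',[180,0,97],degrees=True))
E
```

```text
time: 2.35
ee_pos: [0.6115, -0.229, 0.303]
tcp_rot: [-179.3, 0.0, 94.9]
wrist_force: [-0.3, 0.2, 0.2]
opening: 0.0854
[ 0.61145166 -0.22902644  0.30297343] [-20.39790179  24.29799716  41.67088731 107.94455211  -0.31187351
 -25.33957991]
[ 0.53462636 -0.23571176  0.44656037] [-1.70206338e+01  2.92058153e-02  9.49321350e+01]
shift m [-0.0298  0.0339  0.0525] units [-0.119  0.136  0.21 ] turn deg [-0.66  0.02 -2.32] units [-0.0037  0.0001 -0.0129]
```

View pics/wr1.png

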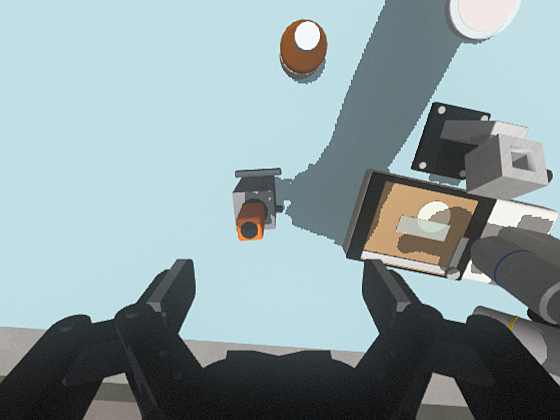

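The wrist view shows the handle cap at (250,230), the clamp mouth near (522,160) and the bottle at (303,45). I'll measure from an enlarged crop.

```bash
python3 - <<'E'
from h import *
im=cv2.imread('pics/wr1.png')[:,:,::-1]
a=cv2.resize(im[190:260,210:300,::-1],None,fx=6,fy=6,interpolation=cv2.INTER_CUBIC); b=cv2.resize(im[110:220,455:560,::-1],None,fx=4,fy=4,interpolation=cv2.INTER_CUBIC)
h=max(a.shape[0],b.shape[0]); a=cv2.copyMakeBorder(a,0,h-a.shape[0],0,0,0);b=cv2.copyMakeBorder(b,0,h-b.shape[0],0,0,0)
o=np.hstack([a,b]);s=800/o.shape[1];print(s,a.shape);cv2.imwrite('pics/wr1c.png',cv2.resize(o,None,fx=s,fy=s))
E
```

```text
0.8333333333333334 (440, 540, 3)
```

View pics/wr1c.png

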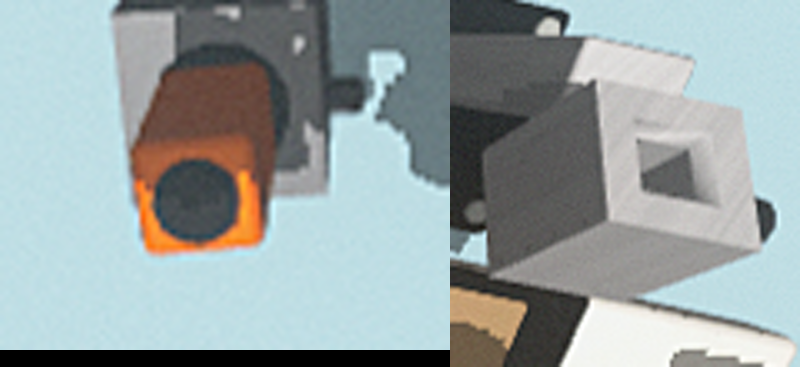

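```bash
python3 - <<'E'
from h import *
# camera pose as at picture (same pose, static)
c=cam('wrist'); t=cam('top'); s=cam('side')
cw=(196/5+210-.4,200/5+190-.4)
print('cap wrist plane',plane(c,*cw,.170)); 
print(tri([ray(c,*cw),ray(t,422,127.2),ray(s,241.2,100)]), tri([ray(c,*cw),ray(t,422,127.2)]))
P=[plane(c,a/5+210-.4,b/5+190-.4,.168) for a,b in [(148,252),(266,245)]]
print(P); d=P[1]-P[0];print(np.linalg.norm(d),np.degrees(np.arctan2(d[1],d[0])))
m=((678-450)/3.333+455-.4,168/3.333+110-.4)
print('mouth',plane(c,*m,.145),tri([ray(c,*m),ray(t,283.6,179.2),ray(s,255.2,196.2)]))
f=[(600,78),(742,110),(760,250),(605,222)]
for a,b in f: print(ray(c,(a-450)/3.333+455-.4,b/3.333+110-.4)[1])
W=[((a-450)/3.333+455-.4,b/3.333+110-.4) for a,b in f]
# order in wrist: (600,78)= robot side,-y ; (742,110)= robot side,+y; (760,250)= far +y; (605,222)= far -y
TT=[(676,215),(553,205),(556,88),(687,98)]; SS=[(250,130),(212,222),(105,155),(150,63)]
fc=np.array([tri([ray(c,*w),ray(t,(a-450)/5+249.6,b/5+149.6),ray(s,x/5+219.6,y/5+169.6)])[0] for w,(a,b),(x,y) in zip(W,TT,SS)])
print(fc.round(4),fc.mean(0))
y=(fc[1]+fc[2]-fc[0]-fc[3])/2;x=(fc[2]+fc[3]-fc[0]-fc[1])/2
print(x,y,np.degrees(np.arctan2(-y[0],y[1])),np.degrees(np.arctan2(x[1],x[0])))
print(bot.get_obs()['time'])
E
```

```text
cap wrist plane [ 0.64651574 -0.25658203  0.17      ]
(array([ 0.64794361, -0.25659513,  0.16742857]), [np.float64(0.0004080749753698263), np.float64(0.0006976119274310961), np.float64(0.00030810547339602657)]) (array([ 0.64920095, -0.25717479,  0.16419039]), [np.float64(0.00033698468500381455), np.float64(0.00033698468500378424)])
[array([ 0.65977188, -0.26612005,  0.168     ]), array([ 0.65618302, -0.24167816,  0.168     ])]
0.02470397012550679 98.35316236333193
mouth [0.55600113 0.02120256 0.145     ] (array([0.55554175, 0.0187997 , 0.14745337]), [np.float64(0.0003642336652671173), np.float64(0.00047006442814567144), np.float64(0.0007150809344509765)])
[-0.01099514  0.76556222 -1.0304681 ]
[ 0.00863687  0.91482829 -1.02084364]
[ 0.14540261  0.94473467 -0.97839998]
[ 0.13081793  0.78236336 -0.98680423]
[[ 0.5312 -0.0023  0.1317]
 [ 0.5366  0.0468  0.1313]
 [ 0.5776  0.0434  0.1577]
 [ 0.5724 -0.0074  0.1575]] [0.55445181 0.02013341 0.14454389]
[ 0.04110963 -0.0042105   0.02613467] [ 0.0053262   0.04994998 -0.00012516] -6.08648748792413 -5.847915914793654
2.4
```

```bash
python3 -m pendant '[[-0.06,0.068,0.1,-0.004,0,-0.016,0],[-0.06,0.068,0.1,0,0,0,0],[0,0,0,0,0,0,0]]'
python3 - <<'E'
from h import *
togo([.647,-.2565,.123],R.from_euler('xyz',[180,0,98],degrees=True))
E
```

```text
time: 2.7
ee_pos: [0.6492, -0.2552, 0.2531]
tcp_rot: [179.8, 0.1, 96.9]
wrist_force: [-0.6, -0.2, 0.2]
opening: 0.0853
shift m [-0.0008 -0.0029  0.1301] units [-0.003 -0.011  0.521] turn deg [ 0.24  0.1  -1.06] units [ 0.0013  0.0005 -0.0059]
```

```bash
python3 -m pendant '[[0,-0.004,0.1,0.001,0,-0.006,0],[0,-0.004,0.12,0,0,0,0],[0,0,0.12,0,0,0,0],[0,0,0.1,0,0,0,0],[0,0,0.06,0,0,0,0],[0,0,0,0,0,0,0]]'
python3 - <<'E'
from h import *
togo([.647,-.2565,.123],R.from_euler('xyz',[180,0,98],degrees=True))
im=bot.camera('wrist'); cv2.imwrite('pics/wr2.png',im[:,:,::-1])
E
```

```text
time: 3.3
ee_pos: [0.6463, -0.2534, 0.1299]
tcp_rot: [179.7, 0.2, 96.9]
wrist_force: [-0.9, 0.6, 0.0]
opening: 0.0855
shift m [-0.0032  0.0003  0.0069] units [-0.013  0.001  0.028] turn deg [ 0.31  0.22 -1.13] units [ 0.0017  0.0012 -0.0063]
```

View pics/wr2.png

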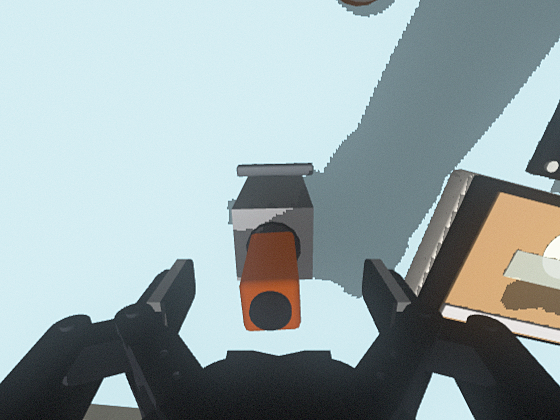

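The cap at (271,311) sits between the pads, whose midpoint is near column 278.

```bash
python3 - <<'E'
from h import *
c=cam('wrist');p,r=T()
w=plane(c,270.5,311,.170);print(w)
for u,v in [(244,329),(300,328)]: print(plane(c,u,v,.169))
d=plane(c,300,327,.169)-plane(c,244,328,.169);print(np.linalg.norm(d),np.degrees(np.arctan2(d[1],d[0])))
e=w.copy();e[2]=.123
togo(e,R.from_euler('xyz',[180,0,98],degrees=True))
E
```

```text
[ 0.64833426 -0.25659353  0.17      ]
[ 0.65998037 -0.2670934   0.169     ]
[ 0.65639043 -0.24264156  0.169     ]
0.024681663930977916 98.34934203174085
shift m [-0.0032  0.0012  0.0085] units [-0.013  0.005  0.034] turn deg [ 0.39  0.27 -1.11] units [ 0.0022  0.0015 -0.0062]
```

```bash
python3 -m pendant '[[-0.013,0.004,0.032,0.002,0.0015,-0.007,0],[0,0,0,0,0,0,0],[0,0,0,0,0,0,0]]'
python3 - <<'E'
from h import *
togo([.6483,-.2566,.123],R.from_euler('xyz',[180,0,98.3],degrees=True))
E
```

```text
time: 3.65
ee_pos: [0.6494, -0.257, 0.1276]
tcp_rot: [179.7, 0.1, 98.1]
wrist_force: [-0.2, -1.0, 0.4]
opening: 0.0857
shift m [ 0.0006 -0.0011  0.0046] units [ 0.002 -0.004  0.018] turn deg [ 0.27  0.13 -0.17] units [ 0.0015  0.0007 -0.0009]
```

```bash
python3 -m pendant '[[0.002,-0.004,0.02,0.0015,0.001,0,0],[0,0,0,0,0,0,1],[0,0,0,0,0,0,1],[0,0,0,0,0,0,1],[0,0,0,0,0,0,1],[0,0,0,0,0,0,1],[0,0,0,0,0,0,1],[0,0,0,0,0,0,1]]' 70
python3 - <<'E'
from h import *
print(T()[0]); togo([.6483,-.2566,.123],R.from_euler('xyz',[180,0,98.3],degrees=True))
E
```

```text
time: 4.45
ee_pos: [0.6489, -0.2569, 0.1238]
tcp_rot: [179.9, -0.0, 98.1]
wrist_force: [-0.1, 0.1, 0.3]
opening: 0.0252
[ 0.64890962 -0.25690767  0.12377638]
shift m [ 0.0004 -0.0006  0.0008] units [ 0.002 -0.002  0.003] turn deg [ 0.08 -0.01 -0.22] units [ 0.0004 -0.     -0.0012]
```

```bash
cat >> h.py <<'E'
YAW=-5.8; M=np.array([.5555,.0195,.145])
def goal(d,yaw=None,m=None,off=0.0188):
    yaw=YAW if yaw is None else yaw; m=M if m is None else m
    C=R.from_euler('z',yaw,degrees=True)*R.from_euler('y',-35,degrees=True)
    cx,cy,cz=C.as_matrix().T
    x=cy;z=-cz;y=np.cross(z,x)
    return m+cz*(off+d), R.from_matrix(np.stack([x,y,z],1))
E
python3 -m pendant '[[0,0,-0.08,0,0,0,1],[0,0,-0.12,0,0,0,1],[0,0,-0.16,0,0,0,1],[0,0,-0.16,0,0,0,1],[0,0,-0.14,0,0,0,1],[0,0,-0.08,0,0,0,1]]'
python3 - <<'E'
from h import *
print(T()[0],goal(.125)[0],goal(.125)[1].as_euler('xyz',degrees=True))
p,r=T(); togo([.43,-.05,.31],r); togo(*goal(.125))
im=bot.camera('wrist'); cv2.imwrite('pics/wr3.png',im[:,:,::-1])
E
```

```text
time: 5.05
ee_pos: [0.6469, -0.256, 0.308]
tcp_rot: [-179.6, -0.4, 98.1]
wrist_force: [0.8, -0.5, -1.5]
opening: 0.0252
[ 0.64688862 -0.25596688  0.30795591] [0.47344195 0.02783515 0.26279406] [1.45000000e+02 1.27222187e-14 8.42000000e+01]
shift m [ 0.2344 -0.1857  0.0008] units [ 0.938 -0.743  0.003] turn deg [0. 0. 0.] units [0. 0. 0.]
shift m [ 0.3051 -0.1314  0.0481] units [ 1.22  -0.526  0.192] turn deg [-35.31  -4.53  13.37] units [-0.1962 -0.0252  0.0743]
```

View pics/wr3.png

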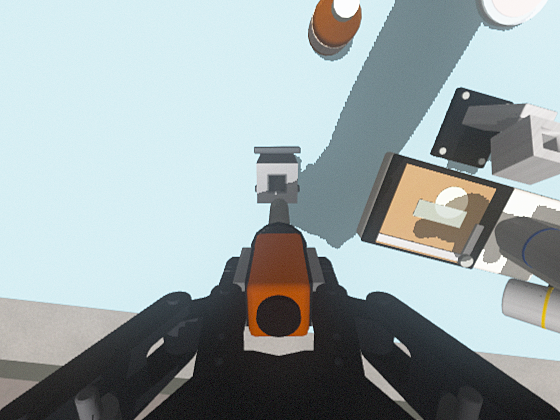

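The wand is held and out: the rod tip at (278,205) is clear above the empty stand hole at (278,183). I transfer it next.

```bash
python3 -m pendant '[[0.1,-0.08,0,0,0,0,1],[0.134,-0.106,0,0,0,0,1],[0.134,-0.106,0,0,0,0,1],[0.134,-0.106,0,0,0,0,1],[0.134,-0.106,0,0,0,0,1],[0.134,-0.106,0,0,0,0,1],[0.1,-0.08,0,0,0,0.035,1],[0,0,0,0,0,0.04,1]]'
python3 - <<'E'
from h import *
print(T()[0]);togo(*goal(.125))
E
```

```text
time: 5.9
ee_pos: [0.4387, -0.0599, 0.2979]
tcp_rot: [-179.0, -0.3, 84.2]
wrist_force: [1.4, -0.7, -2.1]
opening: 0.0254
[ 0.43867773 -0.05992059  0.29794575]
shift m [0.0906 0.0263 0.0353] units [0.362 0.105 0.141] turn deg [-35.96  -0.33  -0.12] units [-0.1998 -0.0018 -0.0007]
```

```bash
python3 -m pendant '[[0.07,0,0,-0.04,0,0,1],[0.07,0,0,-0.04,0,0,1],[0.07,0,0,-0.04,0,0,1],[0.07,0,0,-0.04,0,0,1],[0.07,0,0,-0.04,0,0,1],[0,0,0,0,0,0,1],[0,0,0,0,0,0,1]]'
python3 - <<'E'
from h import *
print(T()[0]);togo(*goal(.125))
im=bot.camera('wrist'); cv2.imwrite('pics/wr4.png',im[:,:,::-1])
im=bot.camera('side'); cv2.imwrite('pics/s4.png',im[:,:,::-1])
E
```

```text
time: 6.6
ee_pos: [0.4463, 0.0305, 0.2836]
tcp_rot: [144.5, -0.6, 84.0]
wrist_force: [1.3, -0.0, -0.2]
opening: 0.0252
[0.44631904 0.03050249 0.28355809]
shift m [-0.      0.0101  0.0327] units [-0.     0.04   0.131] turn deg [ 0.54 -0.34 -0.51] units [ 0.003  -0.0019 -0.0028]
```

View pics/wr4.png

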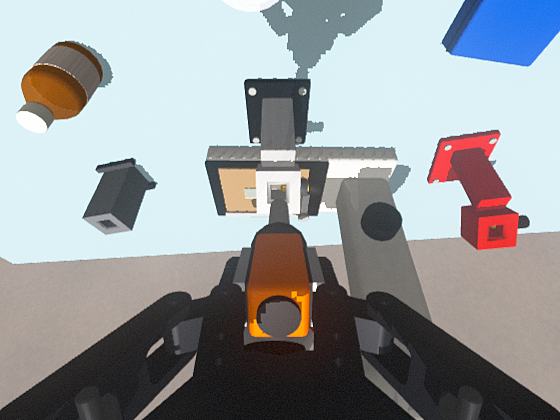

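View pics/s4.png

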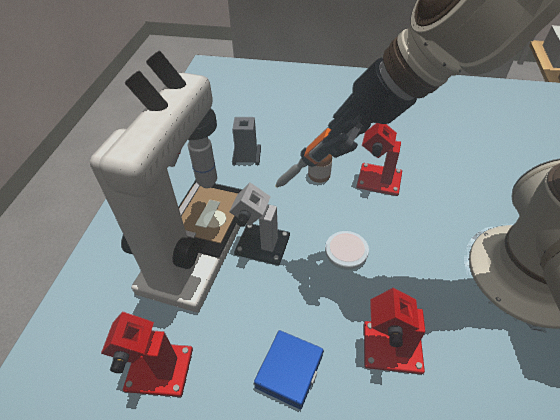

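Rod tip at (278,205) in the wrist view, lined up just below the clamp mouth at (279,187). I trim the pose, move a little closer and measure again.

```bash
python3 -m pendant '[[0,0.03,0.05,0.003,-0.002,-0.003,1],[0,0.01,0.05,0.001,0,0,1],[0,0,0,0,0,0,1],[0,0,0,0,0,0,1]]'
python3 - <<'E'
from h import *
print(T()[0]);togo(*goal(.125)); print(cam('wrist'))
im=bot.camera('wrist'); cv2.imwrite('pics/wr5.png',im[:,:,::-1]); crop(im,230,130,100,100,6,'pics/wr5c.png')
im=bot.camera('side'); cv2.imwrite('pics/s5.png',im[:,:,::-1]); crop(im,200,130,130,100,6,'pics/s5c.png')
im=bot.camera('top'); cv2.imwrite('pics/t5.png',im[:,:,::-1]); crop(im,240,130,100,100,6,'pics/t5c.png')
E
```

```text
time: 7.1
ee_pos: [0.4727, 0.0252, 0.268]
tcp_rot: [145.7, 0.1, 83.9]
wrist_force: [0.1, -0.8, -2.2]
opening: 0.0251
[0.47267901 0.02521096 0.26804173]
shift m [ 0.0027 -0.0026  0.0046] units [ 0.011 -0.01   0.018] turn deg [-0.71  0.29 -0.21] units [-0.0039  0.0016 -0.0011]
{'intrinsics': array([[289.49344036,   0.        , 278.29465272],
       [  0.        , 289.49344036, 206.03982896],
       [  0.        ,   0.        ,   1.        ]]), 'xyz': array([0.32799825, 0.04060973, 0.34215231]), 'attitude': array([-51.96299805,   0.12235575,  83.85438616])}
```

View pics/wr5c.png

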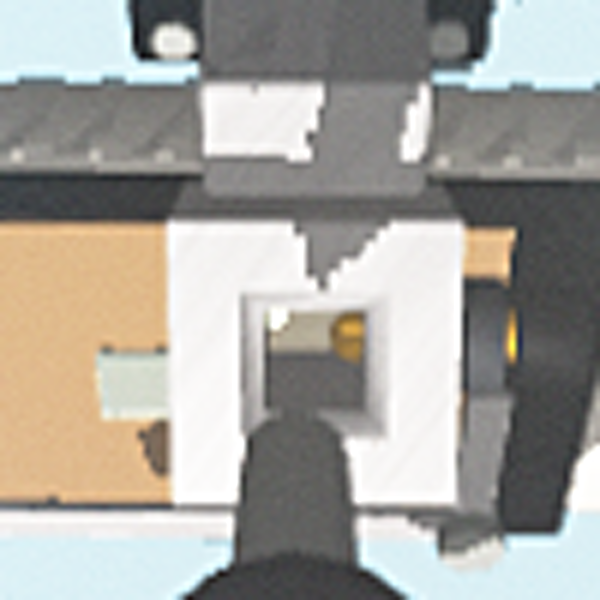

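View pics/s5c.png

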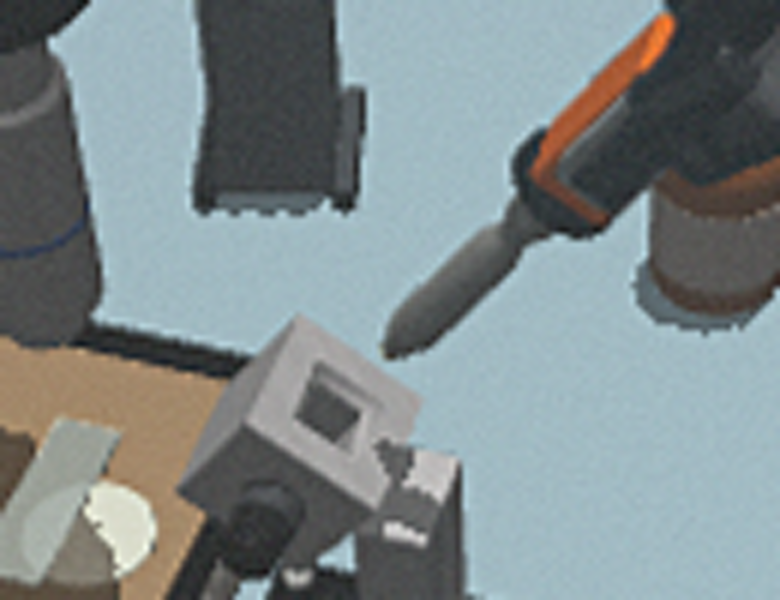

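View pics/t5c.png

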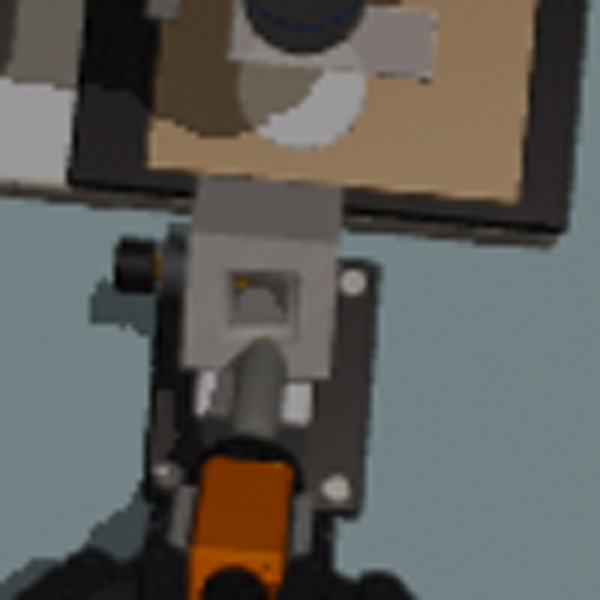

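```bash
python3 - <<'E'
from h import *
c=cam('wrist');t=cam('top');s=cam('side');p,r=T()
f=lambda x,y:(x/6+230-.42,y/6+130-.42)
m=f(315,363)
print('plane',plane(c,*m,.145))
tm=(262/6+240-.42,300/6+130-.42); sm=(340/6+200-.42,405/6+130-.42)
print(tri([ray(c,*m),ray(t,*tm),ray(s,*sm)]),tri([ray(c,*m),ray(s,*sm)]),tri([ray(t,*tm),ray(s,*sm)]))
W=[f(168,218),f(462,218),f(458,505),f(172,505)]
# solvePnP of the face in wrist cam; order robot -y, robot +y, far +y, far -y in clamp frame (x fwd-up, y left)
ob=np.array([[-25,-25,0],[-25,25,0],[25,25,0],[25,-25,0]])/1000.
mo=[f(242,293),f(388,293),f(388,437),f(242,437)]
ok,rv,tv=cv2.solvePnP(ob,np.array(W),c['intrinsics'],None)
F=np.diag([1,-1,-1]); Rw=Rm(c)@F@cv2.Rodrigues(rv)[0]; pw=Rm(c)@F@tv[:,0]+c['xyz']
print('pnp',pw,Rw[:,2],R.from_matrix(Rw).as_euler('xyz',degrees=True))
for mm in [plane(c,*m,.145),pw]: print('mouth in tool',r.inv().apply(mm-p)*1000)
# check the rod: where does TCP axis project
for k in [.0188+.081,.0188+.095]: print('tip px pred',(proj(c,p+r.apply([0,0,k]))-[230,130]+.42)*6,(proj(s,p+r.apply([0,0,k]))-[200,130]+.42)*6,(proj(t,p+r.apply([0,0,k]))-[240,130]+.42)*6)
print(goal(0)[1].as_euler('xyz',degrees=True), r.as_euler('xyz',degrees=True))
E
```

```text
plane [0.55289372 0.02031432 0.145     ]
(array([0.55409633, 0.01945939, 0.14482335]), [np.float64(0.001023944731812144), np.float64(0.0015503959623954478), np.float64(0.0013080115401315317)]) (array([0.5524467 , 0.0201153 , 0.14589982]), [np.float64(0.0004634464731771335), np.float64(0.0004634464731770348)]) (array([0.554205  , 0.0191707 , 0.14554154]), [np.float64(0.0013161602260950479), np.float64(0.0013161602260948447)])
pnp [0.55302585 0.02027817 0.1450597 ] [-0.6546604   0.06068379  0.75348341] [  0.36922837 -41.10560747  -5.85750002]
mouth in tool [  3.59701806  -3.18787486 147.56558625]
mouth in tool [  3.57496897  -3.04259339 147.59270237]
tip px pred [294.48430147 465.59043441] [411.27255892 322.82120075] [262.9949655  362.45741981]
tip px pred [294.37900882 437.77866283] [388.08687348 344.67540419] [265.26261976 343.61742392]
[1.45000000e+02 1.27222187e-14 8.42000000e+01] [1.45620391e+02 1.11900899e-01 8.39115006e+01]
```

```bash
python3 -m pendant '[[0.014,-0.01,0.04,-0.003,0.0015,-0.001,1],[0,0,0.04,0,0,0,1],[0,0,0,0,0,0,1],[0,0,0,0,0,0,1]]'
cat > chk.py <<'E'
from h import *
import sys
n=sys.argv[1]
p,r=T();c=cam('wrist');o=bot.get_obs();print(p.round(4),o['wrist_force'].round(1),o['opening'].round(4))
C=goal(0)[1]
print('turn needed units',((r.inv()*C).as_rotvec()/np.pi).round(4))
for m in [np.array([.5530,.0203,.145]),np.array([.5555,.0195,.145])]: print('mouth in tool mm',(r.inv().apply(m-p)*1000).round(1))
im=bot.camera('wrist'); cv2.imwrite(f'pics/wr{n}.png',im[:,:,::-1]); a=cv2.resize(im[150:240,230:330,::-1],None,fx=4,fy=4,interpolation=cv2.INTER_CUBIC)
im=bot.camera('side'); b=cv2.resize(im[140:230,210:310,::-1],None,fx=4,fy=4,interpolation=cv2.INTER_CUBIC)
cv2.imwrite(f'pics/x{n}.png',np.hstack([a,b]))
E
python3 chk.py 6
```

```text
time: 7.65
ee_pos: [0.4823, 0.0285, 0.2495]
tcp_rot: [145.0, -0.0, 84.3]
wrist_force: [-0.4, 0.3, -1.7]
opening: 0.0255Traceback (most recent call last):
  File "chk.py", line 4, in <module>
    p,r=T();c=cam('wrist');o=bot.get_obs();print(p.round(4),o['wrist_force'].round(1),o['opening'].round(4))
                                                                                      ^^^^^^^^^^^^^^^^^^
AttributeError: 'float' object has no attribute 'round'
```

```bash
sed -i "s/o\['opening'\].round(4)/o['opening']/" chk.py; python3 chk.py 6
```

```text
[0.4823 0.0285 0.2495] [-0.4  0.3 -1.7] 0.025548615201993915
turn needed units [ 0.0001 -0.0004  0.0002]
mouth in tool mm [ -1.2  -1.7 126.4]
mouth in tool mm [ -1.7   0.4 127.9]
```

View pics/x6.png

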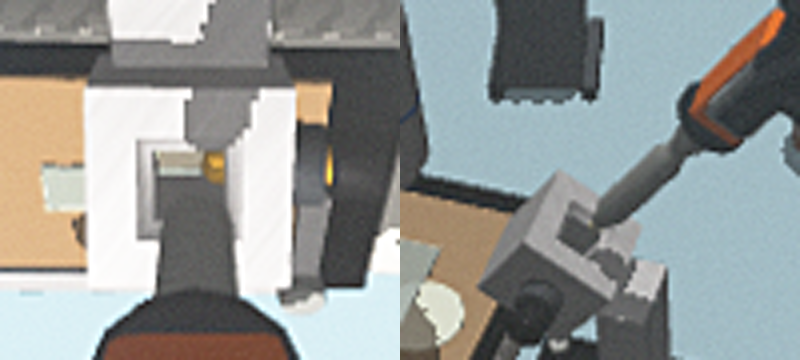

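```bash
python3 - <<'E'
from h import *
p,r=T();c=cam('wrist')
f=lambda x,y:(x/4+230-.4,y/4+150-.4)
for a in [(190,188),(190,191)]:
    print((r.inv().apply(plane(c,*f(*a),.145)-p)*1000).round(1))
ob=np.array([[-25,-25,0],[-25,25,0],[25,25,0],[25,-25,0]])/1000.
ok,rv,tv=cv2.solvePnP(ob,np.array([f(84,87),f(297,87),f(293,288),f(88,287)]),c['intrinsics'],None)
F=np.diag([1,-1,-1]);pw=Rm(c)@F@tv[:,0]+c['xyz'];print(pw,(r.inv().apply(pw-p)*1000).round(1))
E
```

```text
[ -1.5  -2.2 126.4]
[ -1.5  -1.2 127.1]
[0.55129392 0.02026106 0.14668617] [ -1.3  -2.3 124.2]
```

```bash
python3 -m pendant '[[-0.006,-0.003,0.03,0,0,0,1],[0,0,0.03,0,0,0,1],[0,0,0.02,0,0,0,1],[0,0,0,0,0,0,1]]'
python3 chk.py 7; python3 -c "
from h import *
p,r=T();print(r.inv().apply(bot.get_obs()['wrist_force']))"
```

```text
time: 8.15
ee_pos: [0.494, 0.0257, 0.2319]
tcp_rot: [144.9, -0.1, 84.3]
wrist_force: [0.1, 0.0, -2.3]
opening: 0.0254
[0.494  0.0257 0.2319] [ 0.1  0.  -2.3] 0.02542892086819242
turn needed units [ 0.0004 -0.0005  0.0001]
mouth in tool mm [  0.4  -1.5 105.2]
mouth in tool mm [-1.000e-01  6.000e-01  1.066e+02]
[ 0.13326627 -1.23037472  1.32677784]
```

View pics/x7.png

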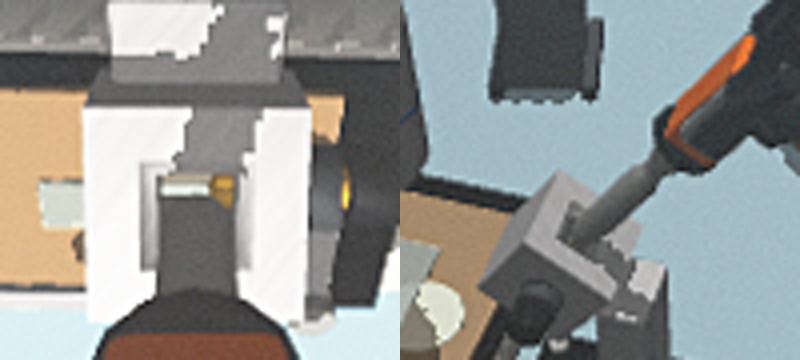

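```bash
python3 -m pendant '[[0,0,0.024,0,0,0,1],[0,0,0.02,0,0,0,1],[0,0,0,0,0,0,1]]'
cat > f.py <<'E'
from h import *
p,r=T();o=bot.get_obs();print('F tool',r.inv().apply(o['wrist_force']).round(1),'torque tool',r.inv().apply(o['torque']).round(2))
print('turn needed',((r.inv()*goal(0)[1]).as_rotvec()/np.pi).round(4))
for m in [np.array([.5530,.0203,.145]),np.array([.5555,.0195,.145])]: print('mouth in tool mm',(r.inv().apply(m-p)*1000).round(1))
E
python3 f.py
```

```text
time: 8.55
ee_pos: [0.5006, 0.0251, 0.2233]
tcp_rot: [144.9, -0.1, 84.3]
wrist_force: [-0.1, 0.6, -2.4]
opening: 0.0253
F tool [ 0.5 -1.5  1.9] torque tool [0.73 0.01 0.05]
turn needed [ 0.0007 -0.0006  0.0001]
mouth in tool mm [ 0.3 -2.  94.3]
mouth in tool mm [-0.2  0.1 95.7]
```

```bash
python3 -m pendant '[[0,0,0.02,0,0,0,1],[0,0,0.016,0,0,0,1],[0,0,0,0,0,0,1]]'
python3 f.py
```

```text
time: 8.85
ee_pos: [0.5061, 0.024, 0.2153]
tcp_rot: [144.9, 0.0, 84.2]
wrist_force: [-0.8, -1.9, -2.0]
opening: 0.0253
F tool [-1.9 -1.7  1.3] torque tool [ 0.8  -0.68  0.01]
turn needed [0.0007 0.     0.0001]
mouth in tool mm [ 1.1 -2.  84.5]
mouth in tool mm [ 0.6  0.1 86. ]
```

```bash
python3 -m pendant '[[0,0,0.024,0,0,0,1],[0,0,0.024,0,0,0,1],[0,0,0.02,0,0,0,1],[0,0,0,0,0,0,1]]'
python3 f.py; python3 chk.py 8
```

```text
time: 9.25
ee_pos: [0.5163, 0.0226, 0.2005]
tcp_rot: [144.9, 0.0, 84.2]
wrist_force: [1.0, -1.0, -2.9]
opening: 0.0254
F tool [-0.9 -0.8  3. ] torque tool [ 0.68 -0.33  0.03]
turn needed [0.0006 0.0002 0.    ]
mouth in tool mm [ 1.4 -1.9 66.5]
mouth in tool mm [ 0.9  0.2 68. ]
[0.5163 0.0226 0.2005] [ 1.  -1.  -2.9] 0.025404163610960293
turn needed units [0.0006 0.0002 0.    ]
mouth in tool mm [ 1.4 -1.9 66.5]
mouth in tool mm [ 0.9  0.2 68. ]
```

View pics/x8.png

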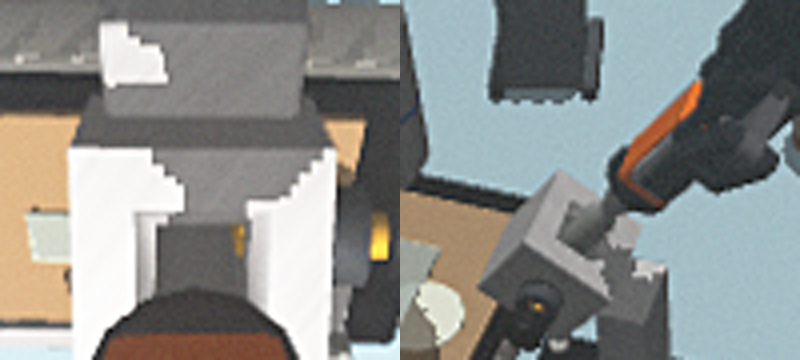

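The rod is going in cleanly: the plunger stem is pushed out at side crop (537,305), and the side forces are low. I keep feeding.

```bash
python3 -m pendant '[[0,0,0.024,0,0,0,1],[0,0,0.024,0,0,0,1],[0,0,0.024,0,0,0,1],[0,0,0.024,0,0,0,1],[0,0,0,0,0,0,1]]'
python3 f.py;python3 -m pendant '[[0,0,0.024,0,0,0,1],[0,0,0.02,0,0,0,1],[0,0,0,0,0,0,1]]'
python3 f.py
```

```text
time: 9.85
ee_pos: [0.5294, 0.0212, 0.182]
tcp_rot: [144.9, 0.0, 84.2]
wrist_force: [3.4, -1.6, -5.8]
opening: 0.0256
F tool [-1.3 -0.5  6.8] torque tool [ 0.7  -0.35 -0.  ]
turn needed [0.0005 0.0001 0.0001]
mouth in tool mm [ 1.5 -1.9 43.8]
mouth in tool mm [ 0.9  0.2 45.3]
time: 10.15
ee_pos: [0.5355, 0.0206, 0.1734]
tcp_rot: [144.9, 0.0, 84.2]
wrist_force: [3.5, -1.8, -6.1]
opening: 0.0253
F tool [-1.4 -0.5  7.1] torque tool [ 0.86 -0.37 -0.02]
turn needed [0.0005 0.0001 0.0002]
mouth in tool mm [ 1.5 -2.1 33.2]
mouth in tool mm [ 1.   0.  34.7]
```

```bash
python3 -m pendant '[[0,0,0.02,0,0,0,1],[0,0,0.02,0,0,0,1],[0,0,0,0,0,0,1]]'
python3 f.py;python3 chk.py 9
```

```text
time: 10.45
ee_pos: [0.5413, 0.0201, 0.165]
tcp_rot: [144.9, 0.0, 84.2]
wrist_force: [0.8, -3.4, -3.7]
opening: 0.0251
F tool [-3.3 -1.1  3.7] torque tool [ 0.99 -0.52  0.02]
turn needed [ 0.0005 -0.      0.0002]
mouth in tool mm [ 1.4 -2.  23.1]
mouth in tool mm [ 0.8  0.1 24.5]
[0.5413 0.0201 0.165 ] [ 0.8 -3.4 -3.7] 0.025123096852969776
turn needed units [ 0.0005 -0.      0.0002]
mouth in tool mm [ 1.4 -2.  23.1]
mouth in tool mm [ 0.8  0.1 24.5]
```

View pics/x9.png

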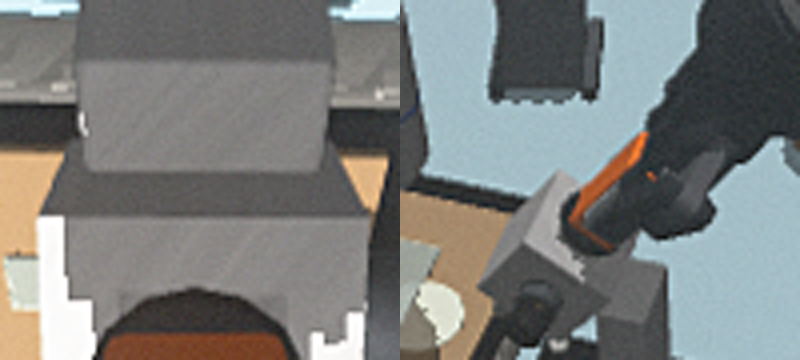

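The collar is about 5 mm from the clamp face, and the force has dropped, so the plunger is entering the groove.

```bash
for i in 1 2; do python3 -m pendant '[[0,0,0.012,0,0,0,1],[0,0,0,0,0,0,1]]'; python3 f.py; done
```

```text
time: 10.75
ee_pos: [0.5429, 0.0199, 0.1629]
tcp_rot: [144.9, 0.0, 84.2]
wrist_force: [1.1, -1.8, -6.3]
opening: 0.0254
F tool [-1.7 -2.6  5.9] torque tool [ 0.92 -0.35 -0.02]
turn needed [ 0.0005 -0.      0.0002]
mouth in tool mm [ 1.4 -2.1 20.4]
mouth in tool mm [ 0.8  0.  21.9]
time: 10.95
ee_pos: [0.5443, 0.0198, 0.161]
tcp_rot: [144.9, 0.0, 84.2]
wrist_force: [-1.7, -0.5, -3.6]
opening: 0.025
F tool [-0.6 -3.4  2. ] torque tool [ 1.35 -0.5  -0.02]
turn needed [ 0.0005 -0.0001  0.0003]
mouth in tool mm [ 1.4 -2.2 18.1]
mouth in tool mm [ 0.8 -0.1 19.5]
```

```bash
for i in 1 2; do python3 -m pendant '[[0,0,0.01,0,0,0,1],[0,0,0,0,0,0,1]]'; python3 f.py|sed -n '1p;4p'; done
```

```text
time: 11.15
ee_pos: [0.5444, 0.02, 0.1614]
tcp_rot: [144.9, -0.0, 84.3]
wrist_force: [0.4, -1.6, -7.5]
opening: 0.0254
F tool [-1.5 -3.9  6.5] torque tool [ 1.32 -0.43  0.01]
mouth in tool mm [ 0.6 -0.4 19.8]
time: 11.35
ee_pos: [0.5445, 0.02, 0.1613]
tcp_rot: [145.0, -0.0, 84.3]
wrist_force: [0.4, -1.6, -7.3]
opening: 0.0249
F tool [-1.6 -3.7  6.3] torque tool [ 1.29 -0.49 -0.04]
mouth in tool mm [ 0.6 -0.3 19.7]
```

```bash
python3 -m pendant '[[0,0,0.025,0,0,0,1]]'; python3 f.py|sed -n '1p;4p';python3 -m pendant '[[0,0,0.025,0,0,0,1],[0,0,0.025,0,0,0,1]]'; python3 f.py|sed -n '1p;4p'; python3 - <<'E'
from h import *
im=bot.camera('side'); crop(im,205,130,100,100,6,'pics/s10.png')
im=bot.camera('top'); crop(im,240,140,100,100,6,'pics/t10.png')
E
```

```text
time: 11.45
ee_pos: [0.5476, 0.0199, 0.1608]
tcp_rot: [144.8, -0.0, 84.4]
wrist_force: [-68.1, 2.6, 50.9]
opening: 0.0253
F tool [ -4.1 -26.3 -80.8] torque tool [ 4.91 -0.43 -0.12]
mouth in tool mm [ 0.4 -2.6 17.5]
time: 11.65
ee_pos: [0.5525, 0.0193, 0.1614]
tcp_rot: [144.5, -0.1, 84.4]
wrist_force: [-79.8, 5.2, 36.0]
opening: 0.0253
F tool [ -2.6 -44.1 -75.8] torque tool [ 7.91 -0.24 -0.16]
mouth in tool mm [ 0.4 -7.1 15.1]
```

View pics/s10.png

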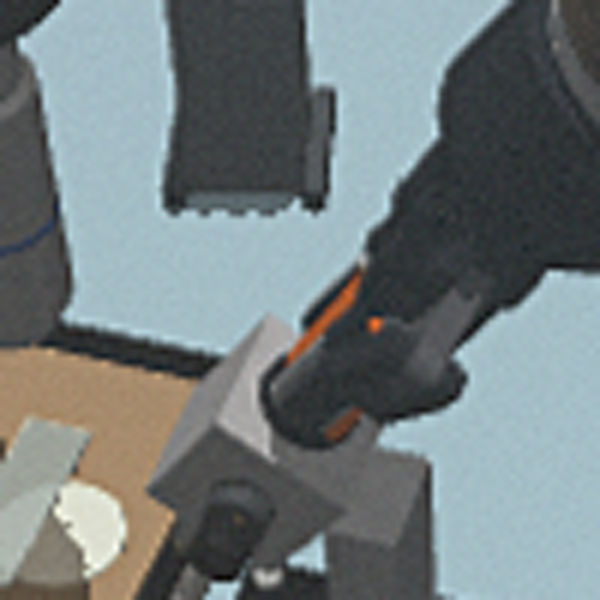

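View pics/t10.png

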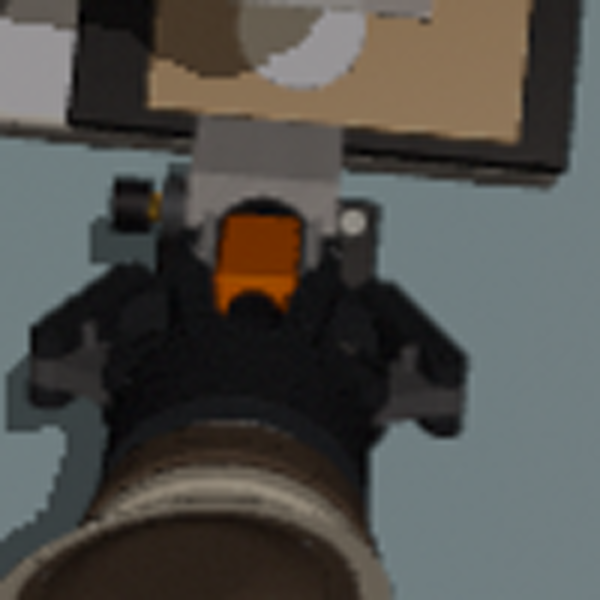

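The stop is hard at about 80 N, with the collar on the face: the wand is bottomed out and the pads only slipped along the handle. I relax, open and back off along the axis.

```bash
python3 -m pendant '[[0,-0.008,-0.008,0,0,0,1],[0,0,0,0,0,0,1]]'; python3 f.py; python3 -m pendant '[[0,0,0,0,0,0,0.5],[0,0,0,0,0,0,0.2],[0,0,0,0,0,0,0],[0,0,0,0,0,0,0],[0,0,0,0,0,0,0]]'; python3 f.py
```

```text
time: 11.95
ee_pos: [0.5502, 0.0194, 0.1649]
tcp_rot: [144.2, -0.1, 84.4]
wrist_force: [-4.1, -1.3, -3.0]
opening: 0.0252
F tool [-1.7 -4.9  0.1] torque tool [ 1.5  -0.52  0.01]
turn needed [ 0.0045 -0.0008  0.0005]
mouth in tool mm [ 1.2 -9.5 17.7]
mouth in tool mm [ 0.6 -7.4 19.2]
time: 12.45
ee_pos: [0.5523, 0.0203, 0.1662]
tcp_rot: [144.0, -0.2, 84.4]
wrist_force: [-0.6, -0.1, 0.2]
opening: 0.0854
F tool [-0.2 -0.4 -0.5] torque tool [ 0.49 -0.03  0.03]
turn needed [ 0.0058 -0.0017  0.0005]
mouth in tool mm [  0.  -12.   17.5]
mouth in tool mm [-0.5 -9.9 19. ]
```

```bash
python3 -m pendant '[[0,0,-0.03,0,0,0,0],[0,0,-0.06,0,0,0,0],[0,0,-0.1,0,0,0,0],[0,0,-0.12,0,0,0,0],[0,0,-0.12,0,0,0,0],[0,0,-0.12,0,0,0,0],[0,0,-0.08,0,0,0,0],[0,0,0,0,0,0,0]]'; python3 f.py; python3 chk.py 11;  python3 - <<'E'
from h import *
for n in('side','top'):
    im=bot.camera(n); cv2.imwrite(f'pics/{n}11.png',im[:,:,::-1])
im=bot.camera('side'); crop(im,205,130,100,100,6,'pics/s11.png')
E
```

```text
time: 13.25
ee_pos: [0.4544, 0.029, 0.3006]
tcp_rot: [143.9, -0.2, 84.4]
wrist_force: [0.4, -0.0, -0.3]
opening: 0.0856
F tool [0.  0.1 0.5] torque tool [ 0.46 -0.07  0.  ]
turn needed [ 0.0058 -0.0019  0.0003]
mouth in tool mm [  0.3 -11.6 184. ]
mouth in tool mm [ -0.3  -9.5 185.5]
[0.4544 0.029  0.3006] [ 0.4 -0.  -0.3] 0.08556455758208807
turn needed units [ 0.0058 -0.0019  0.0003]
mouth in tool mm [  0.3 -11.6 184. ]
mouth in tool mm [ -0.3  -9.5 185.5]
```

View pics/s11.png

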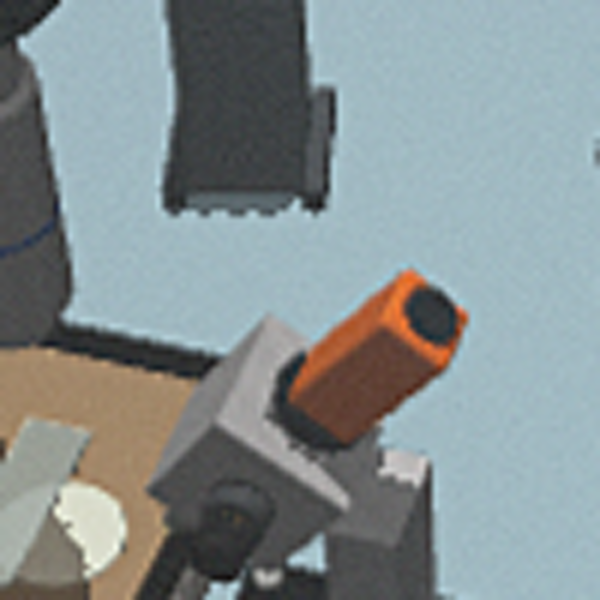

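View pics/wr11.png

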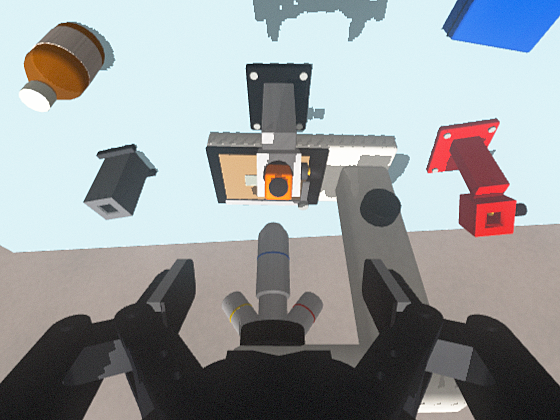

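View pics/top11.png

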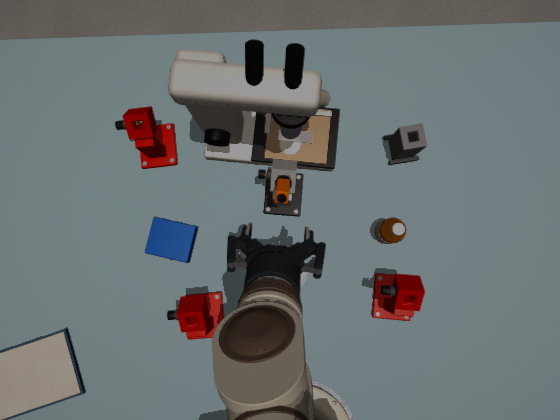

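The wand stands in the clamp by itself, with the cap at side pixel (277,182) and the collar on the face. I check the cap's position and whether the other objects stayed put.

```bash
python3 - <<'E'
from h import *
t=cam('top');s=cam('side');w=cam('wrist')
a=cv2.imread('pics/top11.png');crop(a[:,:,::-1],260,160,50,60,8,'pics/t11c.png')
b=cv2.imread('pics/wr11.png');crop(b[:,:,::-1],240,140,80,70,7,'pics/w11c.png')
for n in('side','top'):
    A=cv2.imread(f'pics/{n}0.png');B=cv2.imread(f'pics/{n}11.png')
    for nm,lo,hi in [('blue',(105,150,60),(125,255,255)),('amber',(5,120,40),(18,255,255))]:
        for I in(A,B):
            m=cv2.inRange(cv2.cvtColor(I,cv2.COLOR_BGR2HSV),lo,hi);k,l,st,ce=cv2.connectedComponentsWithStats(m)
            print(n,nm,[(ce[i].round(1).tolist(),int(st[i,4])) for i in range(1,k) if st[i,4]>120])
    if n=='side': print('dish diff',np.abs(A[225:275,322:372].astype(int)-B[225:275,322:372]).mean(), np.abs(A[130:190,300:335].astype(int)-B[130:190,300:335]).mean())
E
cd pics; python3 -c "
import cv2,numpy as np
a=cv2.imread('t11c.png');b=cv2.imread('w11c.png')[:480];print(a.shape,b.shape);cv2.imwrite('c11.png',cv2.resize(np.hstack([a,b[:a.shape[0]]] if b.shape[0]>=a.shape[0] else [a,b]),None,fx=.8,fy=.8))"
```

```text
side blue [([289.1, 366.9], 2987)]
side blue [([289.1, 366.8], 2980)]
side amber []
side amber [([266.7, 187.6], 226)]
dish diff 22.096666666666668 27.57761904761905
top blue [([170.0, 239.3], 1634)]
top blue [([170.1, 239.3], 1637)]
top amber [([417.2, 131.9], 260), ([390.2, 230.4], 363)]
top amber [([282.0, 189.0], 289), ([389.7, 230.5], 374)]
(480, 400, 3) (480, 560, 3)
```

View pics/c11.png

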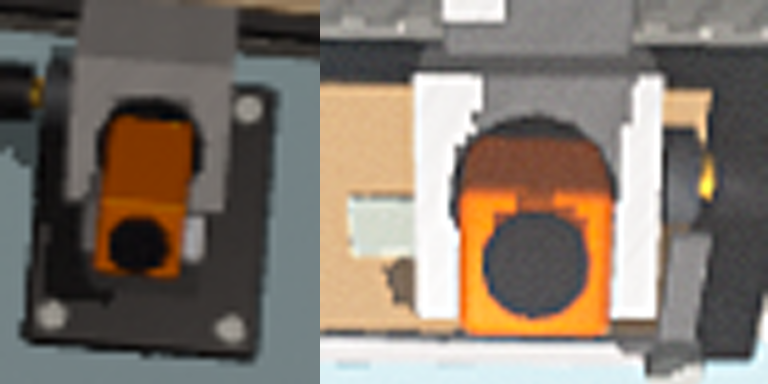

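View pics/side11.png

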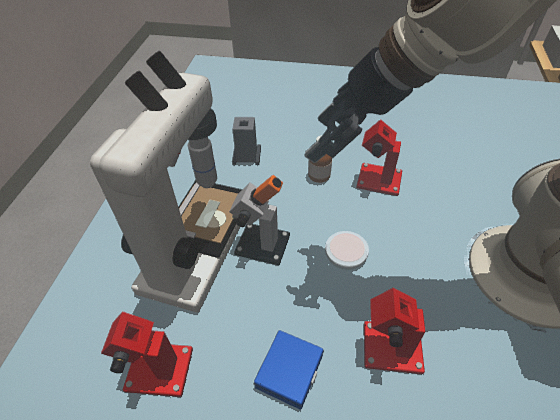

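```bash
python3 - <<'E'
from h import *
t=cam('top');s=cam('side');w=cam('wrist')
rt=ray(t,281.3,197.5);rs=ray(s,277.1,182.1);rw=ray(w,(537-320)/5.6+240-.43,265/5.6+140-.43)
for rr in([rt,rs],[rt,rs,rw]):
    x,e=tri(rr);print(x,np.round(e,4))
    for m in (M,np.array([.5542,.0195,.145]),np.array([.553,.0203,.145])):
        C=R.from_euler('z',YAW,degrees=True)*R.from_euler('y',-35,degrees=True);print(C.inv().apply(x-m)*1000)
E
```

```text
[0.51167467 0.02364663 0.19651926] [0.0009 0.0009]
[-6.50885066 -0.30342796 67.45095094]
[-5.44940452 -0.17205477 66.70911877]
[-4.40522986 -0.84669178 65.9779798 ]
[0.51155351 0.02288683 0.19362284] [0.0017 0.0015 0.0015]
[-8.20602045 -1.07158215 65.10344329]
[-7.14657431 -0.94020896 64.36161112]
[-6.10239965 -1.61484597 63.63047215]
```

```bash
python3 - <<'E'
from h import *
C=R.from_euler('z',YAW,degrees=True)*R.from_euler('y',-35,degrees=True)
ims={'side':cv2.imread('pics/side11.png'),'top':cv2.imread('pics/top11.png'),'wrist':cv2.imread('pics/wr11.png')}
box={'side':(230,165,60,60),'top':(255,160,55,60),'wrist':(240,150,75,60)}
for n,im in ims.items():
    c=cam(n);x0,y0,ww,hh=box[n];sc=10 if n!='wrist' else 10
    big=cv2.resize(im[y0:y0+hh,x0:x0+ww],None,fx=sc,fy=sc,interpolation=cv2.INTER_CUBIC)
    def pp(m,v): q=(proj(c,m+C.apply(v))-[x0,y0]+.5)*sc-.5; return tuple(int(k) for k in q)
    for m,col in ((np.array([.5542,.0195,.145]),(0,255,0)),):
        F=[(-.025,-.025,0),(-.025,.025,0),(.025,.025,0),(.025,-.025,0)]
        for i in range(4): cv2.line(big,pp(m,F[i]),pp(m,F[(i+1)%4]),col,1)
        ring=[(.017*np.cos(a),.017*np.sin(a),.0) for a in np.linspace(0,6.28,40)]
        for i in range(39): cv2.line(big,pp(m,ring[i]),pp(m,ring[i+1]),(255,0,255),1)
        cv2.line(big,pp(m,(0,0,0)),pp(m,(0,0,.065)),(255,255,0),1)
        print(n,'pred cap',(proj(c,m+C.apply((0,0,.065)))).round(1))
    cv2.imwrite(f'pics/ov_{n}.png',big)
E
```

```text
side pred cap [273.6 180.8]
top pred cap [281.5 195. ]
wrist pred cap [279.2 196.2]
```

View pics/ov_side.png

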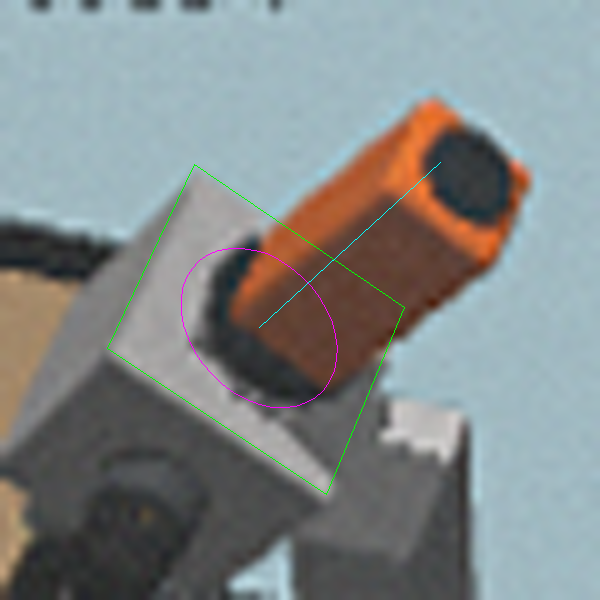

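View pics/ov_top.png

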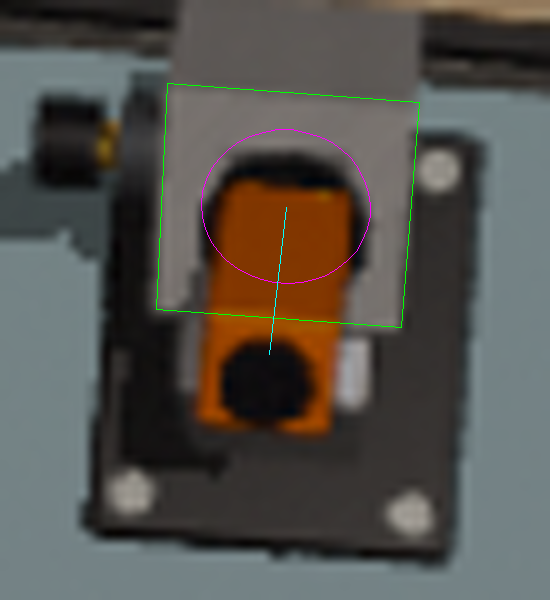

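View pics/ov_wrist.png

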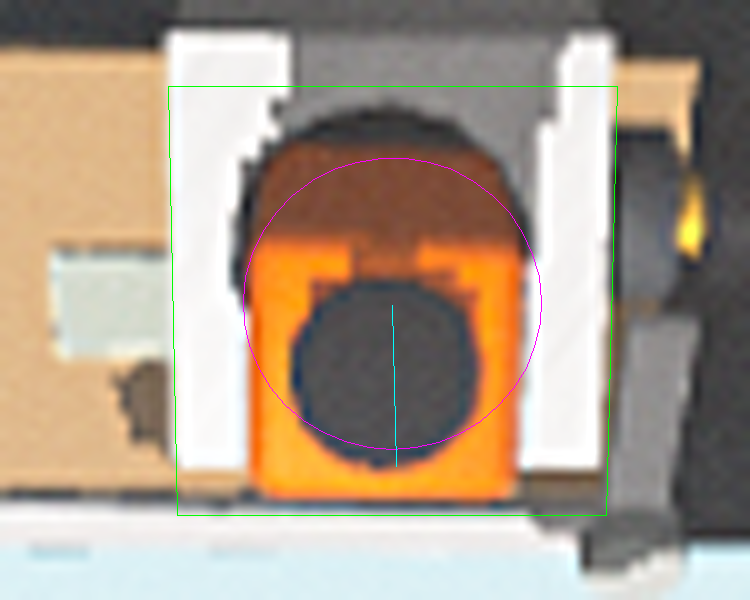

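The overlays show the clamp-face outline fitting well. But the handle leans about 3 to 4 degrees too far towards the robot, and the collar sits about 1 to 2 mm high on the far side. My backing off while still gripped probably pulled it there, so it is not fully home. I'll regrasp it square to the bore, press, relax and open without pulling.

```bash
python3 - <<'E'
from h import *
m=np.array([.5545,.0198,.145])
togo(*goal(.145,m=m,off=.02)); 
E
```

```text
shift m [ 0.0012 -0.0044  0.0153] units [ 0.005 -0.017  0.061] turn deg [ 0.64 -0.23  0.08] units [ 0.0035 -0.0013  0.0005]
```

```bash
python3 -m pendant '[[0.005,-0.017,0.05,0.0045,-0.002,0.0005,0],[0,0,0.1,0,0,0,0],[0,0,0.1,0,0,0,0],[0,0,0,0,0,0,0]]'; python3 - <<'E'
from h import *
m=np.array([.5545,.0198,.145])
togo(*goal(.0,m=m,off=.02)); 
E
```

```text
time: 13.9
ee_pos: [0.4884, 0.0262, 0.2328]
tcp_rot: [145.7, 0.2, 84.0]
wrist_force: [-1.1, 0.8, 0.4]
opening: 0.0855
shift m [0.0008 0.0051 0.0899] units [0.003 0.021 0.36 ] turn deg [-0.69  0.28 -0.01] units [-0.0038  0.0016 -0.0001]
```

```bash
python3 -m pendant '[[0.003,0.013,0.08,-0.003,0.001,0,0],[0,0.005,0.1,0,0,0,0],[0,0,0.08,0,0,0,0],[0,0,0.05,0,0,0,0],[0,0,0,0,0,0,0],[0,0,0,0,0,0,0]]'; python3 - <<'E'
from h import *
m=np.array([.5545,.0198,.145])
togo(*goal(.0,m=m,off=.02)); 
E
```

```text
time: 14.5
ee_pos: [0.5361, 0.0216, 0.1664]
tcp_rot: [145.6, 0.2, 84.0]
wrist_force: [-0.5, -0.7, 1.3]
opening: 0.0855
shift m [0.0001 0.003  0.0081] units [0.    0.012 0.032] turn deg [-0.57  0.22 -0.04] units [-0.0031  0.0012 -0.0002]
```

```bash
python3 -m pendant '[[0,0,0,0,0,0,1],[0,0,0,0,0,0,1],[0,0,0,0,0,0,1],[0,0,0,0,0,0,1],[0,0,0,0,0,0,1],[0,0,0,0,0,0,1]]' 50; python3 f.py; python3 -m pendant '[[0,0.003,0.002,0.006,0,0,1],[0,0.003,0.002,0.006,0,0,1],[0,0.003,0.002,0.006,0,0,1]]'; python3 f.py
```

```text
time: 15.1
ee_pos: [0.5363, 0.0216, 0.1702]
tcp_rot: [145.3, 0.1, 84.0]
wrist_force: [2.2, -0.7, -2.1]
opening: 0.0251
F tool [-0.5  0.7  3. ] torque tool [ 0.35 -0.02 -0.02]
turn needed [-0.0017  0.0013 -0.0004]
mouth in tool mm [ 0.5 -0.6 30.2]
mouth in tool mm [ 0.   1.5 31.7]
time: 15.4
ee_pos: [0.5391, 0.0212, 0.1709]
tcp_rot: [148.7, 0.1, 84.0]
wrist_force: [0.2, -1.3, 0.8]
opening: 0.0253
F tool [-1.3  0.7 -0.5] torque tool [ 0.37 -0.29 -0.01]
turn needed [-0.0204  0.0012 -0.0004]
mouth in tool mm [ 0.6 -1.6 29.3]
mouth in tool mm [ 0.   0.6 30.7]
```

```bash
python3 -m pendant '[[0,0,0.008,0,0,0,1],[0,0,0.008,0,0,0,1]]'; python3 f.py;  python3 -m pendant '[[0,0,0.008,0,0,0,1]]'; python3 f.py; python3 - <<'E'
from h import *
im=bot.camera('side'); crop(im,215,150,80,70,8,'pics/s12.png')
E
```

```text
time: 15.6
ee_pos: [0.5411, 0.021, 0.1692]
tcp_rot: [148.8, 0.1, 84.0]
wrist_force: [-42.6, 1.3, 33.2]
opening: 0.025
F tool [ -3.2 -19.1 -50.4] torque tool [ 4.49 -0.82  0.01]
turn needed [-0.0211  0.0012 -0.0004]
mouth in tool mm [ 0.6 -2.3 26.9]
mouth in tool mm [ 0.1 -0.1 28.2]
time: 15.7
ee_pos: [0.5411, 0.021, 0.1692]
tcp_rot: [148.9, 0.1, 84.0]
wrist_force: [-35.4, 1.1, 26.5]
opening: 0.0251
F tool [ -2.7 -16.5 -41. ] torque tool [ 4.02 -0.68 -0.01]
turn needed [-0.0214  0.0011 -0.0004]
mouth in tool mm [ 0.6 -2.3 26.9]
mouth in tool mm [ 0.1 -0.1 28.3]
```

View pics/s12.png

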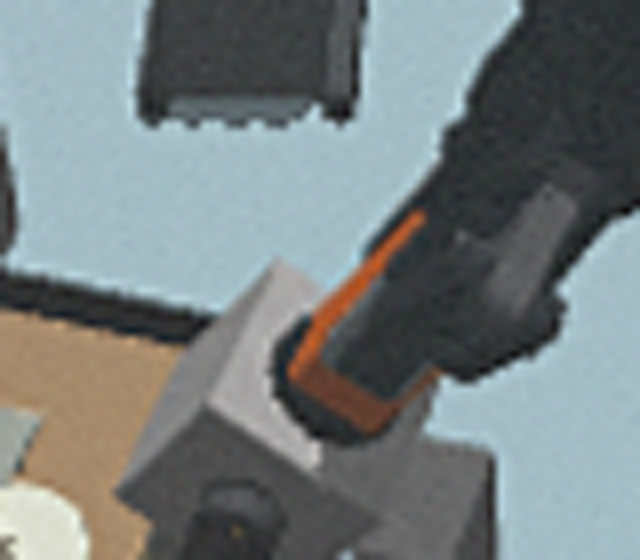

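Now the collar's lower edge, (249,196) to (258,205), matches the outline predicted for home, and it stops hard at 40–50 N. I open while still pressing slightly, so that nothing is drawn back.

```bash
python3 -m pendant '[[0,0,0.003,0,0,0,0.6],[0,0,0.001,0,0,0,0.2],[0,0,0,0,0,0,0],[0,0,0,0,0,0,0],[0,0,0,0,0,0,0]]'; python3 f.py;python3 - <<'E'
from h import *
im=bot.camera('side'); cv2.imwrite('pics/side13.png',im[:,:,::-1]);crop(im,230,165,60,60,10,'pics/s13.png')
E
```

```text
time: 16.25
ee_pos: [0.5415, 0.0214, 0.168]
tcp_rot: [148.9, 0.1, 84.1]
wrist_force: [-0.2, -0.3, -0.4]
opening: 0.0855
F tool [-0.3 -0.3  0.3] torque tool [0.43 0.   0.02]
turn needed [-0.0217  0.0007 -0.0002]
mouth in tool mm [ 0.1 -2.  25.6]
mouth in tool mm [-0.5  0.2 26.9]
```

View pics/s13.png

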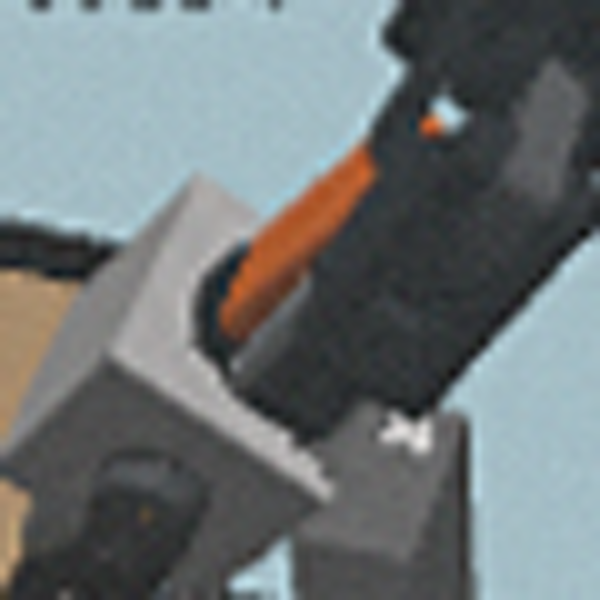

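```bash
python3 -m pendant '[[0,0,-0.03,0,0,0,0],[0,0,-0.06,0,0,0,0],[0,-0.02,-0.1,0,0,0,0],[0,-0.02,-0.12,0,0,0,0],[0,-0.02,-0.12,0,0,0,0],[0,-0.02,-0.12,0,0,0,0],[0,0,-0.08,0,0,0,0],[0,0,0,0,0,0,0]]'; cat > ov.py <<'E'
from h import *
import sys
n0=sys.argv[1]
C=R.from_euler('z',YAW,degrees=True)*R.from_euler('y',-35,degrees=True)
box={'side':(230,165,60,60),'top':(255,160,55,60)}
outs=[]
for n in box:
    im=bot.camera(n)[:,:,::-1]; cv2.imwrite(f'pics/{n}{n0}.png',im)
    c=cam(n);x0,y0,ww,hh=box[n];sc=7
    big=cv2.resize(im[y0:y0+hh,x0:x0+ww],None,fx=sc,fy=sc,interpolation=cv2.INTER_CUBIC)
    m=np.array([.5542,.0195,.145])
    def pp(v): q=(proj(c,m+C.apply(v))-[x0,y0]+.5)*sc-.5; return tuple(int(k) for k in q)
    F=[(-.025,-.025,0),(-.025,.025,0),(.025,.025,0),(.025,-.025,0)]
    for i in range(4): cv2.line(big,pp(F[i]),pp(F[(i+1)%4]),(0,255,0),1)
    ring=[(.017*np.cos(a),.017*np.sin(a),.0) for a in np.linspace(0,6.28,40)]
    for i in range(39): cv2.line(big,pp(ring[i]),pp(ring[i+1]),(255,0,255),1)
    cv2.line(big,pp((0,0,0)),pp((0,0,.065)),(255,255,0),1)
    outs.append(big)
cv2.imwrite(f'pics/ov{n0}.png',np.hstack(outs))
E
python3 ov.py 14
```

```text
time: 17.1
ee_pos: [0.4377, 0.0318, 0.2993]
tcp_rot: [148.9, 0.0, 84.1]
wrist_force: [-0.2, 0.4, 0.9]
opening: 0.0851
```

View pics/ov14.png

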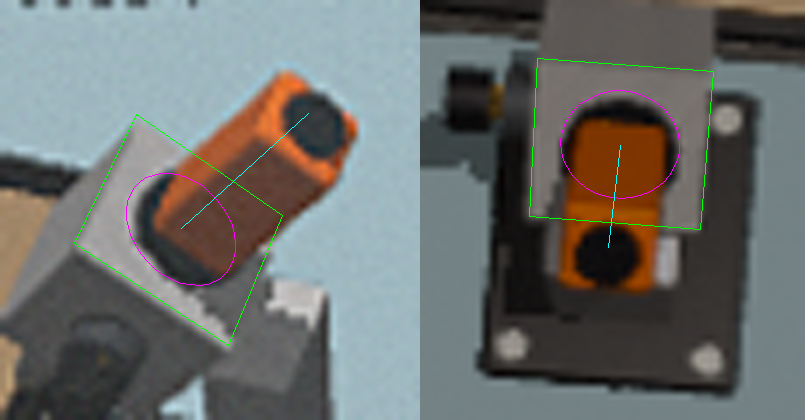

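```bash
python3 - <<'E'
from h import *
C=R.from_euler('z',YAW,degrees=True)*R.from_euler('y',-35,degrees=True)
t=cam('top');s=cam('side')
F=lambda n,x,y: ray(cam(n),x,y)
def blob(n,x0,y0,w,h):
    im=cv2.imread(f'pics/{n}14.png')[y0:y0+h,x0:x0+w]
    b=cv2.resize(im,None,fx=8,fy=8,interpolation=cv2.INTER_CUBIC);m=cv2.inRange(b,(0,0,0),(255,75,75 if n=='side' else 60))
    k,l,st,ce=cv2.connectedComponentsWithStats(m);i=1+np.argmax(st[1:,4]);print(n,st[i]/8,st[i,4]/64);return (ce[i]+.5)/8-.5+[x0,y0]
a=blob('side',268,176,13,14);b=blob('top',277,191,11,11);print(a,b)
x,e=tri([ray(s,*a),ray(t,*b)]);print(x,np.round(e,4))
for m in([.5555,.0195,.145],[.5542,.0195,.145]):print((C.inv().apply(x-m)*1000).round(1))
E
```

```text
side [  2.75   2.5    8.5    9.   445.75] 55.71875
top [  0.      1.375   9.375   9.625 535.75 ] 66.96875
[274.58942092 182.43038418] [281.10694704 196.49011316]
[0.51497788 0.02405937 0.19529997] [0.0003 0.0003]
[-4.6  0.4 64.6]
[-3.5  0.6 63.8]
```

```bash
python3 - <<'E'
from h import *
im=bot.camera('wrist'); cv2.imwrite('pics/wr15.png',im[:,:,::-1]); crop(im,240,110,80,80,7,'pics/wr15c.png')
E
```

```text
(no output)
```

View pics/wr15c.png

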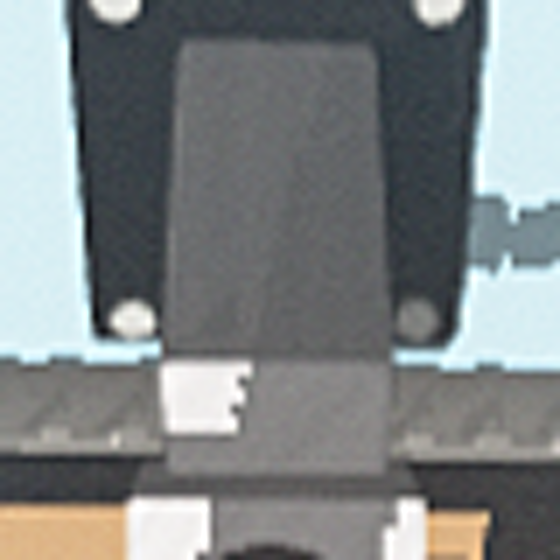

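```bash
python3 - <<'E'
from h import *
im=cv2.imread('pics/wr15.png')[:,:,::-1]; crop(im,245,170,70,70,8,'pics/wr15d.png')
E
```

```text
(no output)
```

View pics/wr15d.png

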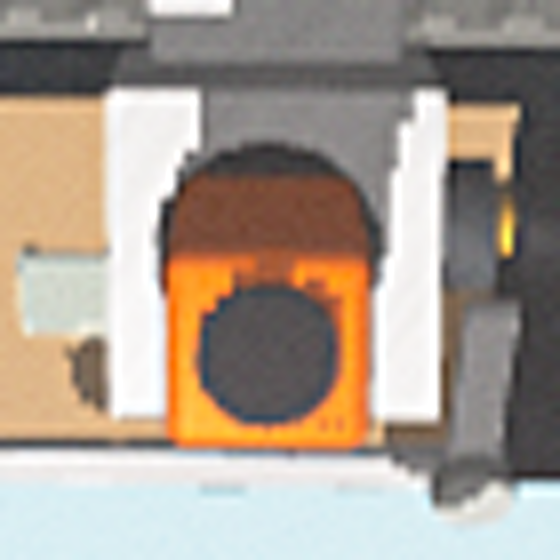

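```bash
python3 - <<'E'
from h import *
from scipy.optimize import least_squares
c=cam('wrist');f=lambda x,y:np.array([(x+.5)/8-.5+245,(y+.5)/8-.5+170])
F=np.array([(-.025,-.025,0),(-.025,.025,0),(.025,.025,0),(.025,-.025,0)])
pts=np.array([f(107,90),f(447,90),f(440,418),f(112,416)])
for lean in (33,35,37):
    C=R.from_euler('z',YAW,degrees=True)*R.from_euler('y',-lean,degrees=True)
    g=lambda m:(np.array([proj(c,m+C.apply(v)) for v in F])-pts).ravel()
    s=least_squares(g,M);m=s.x
    def at(px,h):
        o,d=ray(c,*px);o=C.inv().apply(o-m);d=C.inv().apply(d);return (o+d*(h-o[2])/d[2])*1000
    print(lean,m.round(4),s.fun.round(2),'cap',at(f(269,353),.065).round(1),'collar edge top',at(f(270,142),.006).round(1),'bottom plane',at(f(270,142),0).round(1),'L/R',at(f(160,225),.006).round(1),at(f(384,225),.006).round(1))
E
```

```text
33 [0.5515 0.0201 0.145 ] [-0.21  0.13  0.08  0.11  0.16 -0.25 -0.01  0.  ] cap [-4.8 -0.9 65. ] collar edge top [-18.6  -0.9   6. ] bottom plane [-17.4  -0.9   0. ] L/R [ -6.3 -17.    6. ] [-6.3 15.7  6. ]
35 [0.5524 0.02   0.1441] [-0.07  0.04 -0.06  0.02  0.12 -0.16  0.02  0.09] cap [-2.4 -0.9 65. ] collar edge top [-18.3  -0.9   6. ] bottom plane [-17.3  -1.    0. ] L/R [ -6. -17.   6.] [-6.  15.7  6. ]
37 [0.5533 0.0199 0.1432] [ 0.05 -0.03 -0.19 -0.05  0.11 -0.08  0.03  0.17] cap [ 0.  -0.9 65. ] collar edge top [-18.   -0.9   6. ] bottom plane [-17.2  -1.    0. ] L/R [ -5.7 -17.1   6. ] [-5.7 15.8  6. ]
```

```bash
python3 - <<'E'
from h import *
from scipy.optimize import least_squares
c=dict(cam('wrist')); 
# pose of camera for wr11: rebuild from TCP pose then
p,r=T();Rc=Rm(c);rel=r.inv().apply(c['xyz']-p);Rrel=r.as_matrix().T@Rc
r1=R.from_euler('xyz',[143.9,-.2,84.4],degrees=True);p1=np.array([.4544,.029,.3006])
c['xyz']=p1+r1.apply(rel);c['attitude']=R.from_matrix(r1.as_matrix()@Rrel).as_euler('xyz',degrees=True)
f=lambda x,y:np.array([(x+.5)/10-.5+240,(y+.5)/10-.5+150])
F=np.array([(-.025,-.025,0),(-.025,.025,0),(.025,.025,0),(.025,-.025,0)])
pts=np.array([f(166,33),f(612,33),f(600,468),f(180,468)])
C=R.from_euler('z',YAW,degrees=True)*R.from_euler('y',-35,degrees=True)
s=least_squares(lambda m:(np.array([proj(c,m+C.apply(v)) for v in F])-pts).ravel(),M);m=s.x
def at(px,h):
    o,d=ray(c,*px);o=C.inv().apply(o-m);d=C.inv().apply(d);return (o+d*(h-o[2])/d[2])*1000
print(m,s.fun.round(2));
for k in (0,.003): print('cap',at(f(385,372),.065+k).round(1),'collar',at(f(390,104),.006+k).round(1))
E
```

```text
[0.55197909 0.01987778 0.14612834] [-0.07  0.25  0.21  0.25  0.3  -0.28 -0.45 -0.25]
cap [-3.6 -0.8 65. ] collar [-18.4  -0.    6. ]
cap [-4.4 -0.8 68. ] collar [-18.9  -0.    9. ]
```

The cap is now at 64–65 mm along the bore axis (65 expected). In y it is 0.9 mm to the −y side, as the plunger should press it, and it leans about 1° at most, which is within my measuring error. Last, I check the other objects and the clearance.

```bash
python3 - <<'E'
from h import *
for n in('side','top'):
    A=cv2.imread(f'pics/{n}0.png');B=cv2.imread(f'pics/{n}14.png')
    for nm,lo,hi in [('blue',(105,150,60),(125,255,255)),('amber',(5,120,40),(18,255,255))]:
        for I in(A,B):
            m=cv2.inRange(cv2.cvtColor(I,cv2.COLOR_BGR2HSV),lo,hi);k,l,st,ce=cv2.connectedComponentsWithStats(m)
            print(n,nm,[(ce[i].round(1).tolist(),int(st[i,4])) for i in range(1,k) if st[i,4]>120])
E
```

```text
side blue [([289.1, 366.9], 2987)]
side blue [([289.1, 366.8], 2979)]
side amber []
side amber [([264.9, 188.7], 238)]
top blue [([170.0, 239.3], 1634)]
top blue [([170.1, 239.3], 1637)]
top amber [([417.2, 131.9], 260), ([390.2, 230.4], 363)]
top amber [([282.1, 187.6], 279), ([389.8, 230.5], 376)]
```

View pics/side14.png

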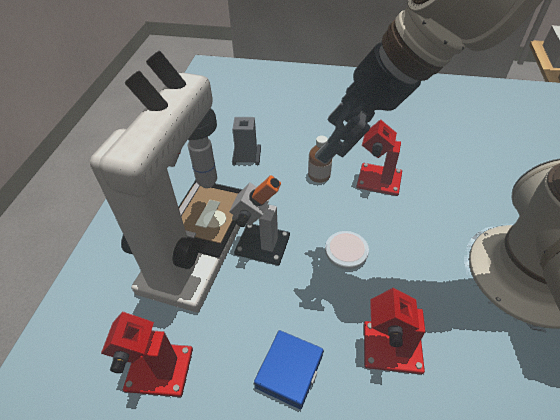

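The wand sits in the clamp, the gripper is well clear, and the dish (347,250), the bottle and the slide box are where they started.

```bash
python3 -c "
from workcell import bot
print(bot.get_obs()['time'],bot.get_obs()['wrist_force']);print(bot.job_done())"
```

```text
17.25 [-0.3050403   0.1172874   0.08337529]
the job is handed in; nothing more can be done
None
```

The light wand is in the leaning clamp in front of the microscope, pushed to a hard stop and released. The gripper is well clear, and I handed the job in at 17.25 s.

**What happened:** My first push seated the wand, with a peak wrist force of about 95 N as the fingers slipped along the handle. I then backed off slightly while still gripping, which pulled the collar up about 1–2 mm and left the wand leaning. I regrasped it, straightened it, pressed it to the hard stop again (about 54 N) and opened the gripper while still pressing.

**Final checks:**
- **Depth:** the cap measured 64–65 mm along the bore axis, against 65 mm expected.
- **Sideways:** the wand sits about 0.9 mm towards the −y wall, which is where the plunger should press it.
- **Disagreement on lean:** the cap reads 2.4 mm (wrist camera) to about 4 mm (fixed cameras) towards the robot, where seated slack allows about 1 mm. I put the rest down to camera calibration, but I can't rule out a remaining lean of 1–3°.
- **Plunger:** I did not measure its position directly. That it dropped into the groove is inferred from the depth and from the push-in force falling near the end.
- **Other objects:** the slide box and bottle are within half a pixel of where they started, and the dish looks unmoved. I saw no sign of the microscope being touched, and the wrist force read about zero at the end.

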